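# Free the open canister from a packed row and stopper it

## Task

One of the three dry canisters packed between the bookends has lost its stopper. There is no room for fingers beside it, so first push it endways along the bench, without lifting it, until it stands at least half its length out of the row; then take it by its sides and stand it centred in the dark steel cradle between the side rails, and set the loose stopper fully home and upright in its mouth. Leave the two stoppered canisters in their row, and do not disturb the lens cap or the machined block.

Things in the scene. Friction and masses are not known exactly. Their poses are not given: they have to be found in the camera images.
- rack: pair of upright dark steel bookends fixed to the bench round the row of three canisters; origin on the bench midway. x along the canisters (both x ends open and clear), y across the row. Plates 84 x 4 mm, 50 mm high, inner faces at y = +-78.5 mm; 3 mm high flanges reach y = +-102.5 mm. Canisters at y = -51, 0, +51 mm in varying order, 1 mm gaps, ends level at x = +-44 mm
- open_can_center (a point): centre (half-way up) of the open canister: the one with a round open hole in its top and no stopper. Grey rectangular box, 88 mm in its x, 50 mm in its y, 46 mm high, 0.17 to 0.35 kg, standing on the bench; it slides easily when pushed at the middle of an end face, some 25 to 30 mm above the bench. z up. Grasp it across its 50 mm width
- open_mouth (a point): centre of the open canister's mouth, at the level of its top face, 46 mm above its underside and 23 mm above its centre. Straight round hole, 36 mm in diameter and 26 mm deep
- closed_a_center (a point): centre of the box (half-way up, 23 mm above the bench) of a stoppered canister: same box, 88 x 50 x 46 mm, with the black head of a stopper, 46 mm across, standing 14 mm above its top (the stopper is fixed to it). To stay in the row, within 25 mm of level with it
- closed_b_center (a point): the same for the other stoppered canister
- cradle_floor (a point): centre of the upper face of the dark steel cradle fixed to the bench: plate 120 mm (x) by 78 mm (y), 6 mm thick, so this point is 6 mm above the bench. A rail along each long side, 104 mm long in x, inner faces at y = +-30 mm, 7 mm thick, 6 mm higher than the plate; ends open. The canister goes centred on it, long side along the rails, either way round
- stopper_center (a point): centre (18 mm above its underside) of the loose black stopper, 36 mm high, 0.04 kg, upright on its narrow end on the bench. Tapered plug 27 mm across at the foot, 33 mm across 22 mm higher, then a round head 46 mm across, 14 mm high: grasp this. When home, the head's underside rests on the canister's top and this point lies 4 mm below the mouth point
- lens_cap: bystander: flat black round lens cap, 51 mm across, 10 mm high, lying loose on the bench beyond the cradle; origin at the centre of its underside
- machined_block: bystander: small machined steel block with a hole in its top, 18 x 26 x 12 mm, lying loose beyond the cradle; origin at the centre of its underside
- open_can: the open canister itself; origin at the centre of its underside, 23 mm below its centre
- stopper: the loose stopper itself; origin at the centre of its underside, 18 mm below its centre
Things that resemble listed ones, but are neither listed nor needed, are in the scene too. What is shaped like the stopper but orange is not meant.

How it is judged (in metres and radians):
On the way, in this order (a step that is already met when the one before it is completed fails the run):
1. the open canister has been pushed along the bench, not lifted, at least 40 mm endways out of the row (rack x), upright, while the stoppered ones stay in it ((x of open_can_center in the frame of rack above 0.04 m or x of open_can_center in the frame of rack below -0.04 m) and y of open_can_center in the frame of rack between -0.09 and 0.09 m and height (world z) of open_can_center below 0.0265 m and angle between open_can_center's own z axis and vertical below 0.08 rad and x of closed_a_center in the frame of rack between -0.025 and 0.025 m and y of closed_a_center in the frame of rack between -0.085 and 0.085 m and x of closed_b_center in the frame of rack between -0.025 and 0.025 m and y of closed_b_center in the frame of rack between -0.085 and 0.085 m), for 0.2 s.
2. the open canister stands in the cradle (x of open_can_center in the frame of cradle_floor between -0.016 and 0.016 m and y of open_can_center in the frame of cradle_floor between -0.008 and 0.008 m and z of open_can_center in the frame of cradle_floor below 0.027 m and angle between the x axis of open_can_center and the x axis of cradle_floor, either way round below 0.2 rad and angle between open_can_center's own z axis and vertical below 0.08 rad), for 0.2 s.
At the end, for the whole second after the job is handed in: The open canister stands flat in the cradle (centre within 16 mm along, 8 mm across, 0.2 rad), the stopper upright in its mouth (within 4 mm sideways, 0.1 rad), head at most 3 mm short of the top, both at rest and let go; the stoppered ones are within 25 mm of level with the row (all of step 2 and horizontal distance between stopper_center and open_mouth below 0.004 m and z of stopper_center in the frame of open_mouth below -0.001 m and angle between stopper_center's own z axis and vertical below 0.1 rad and x of closed_a_center in the frame of rack between -0.025 and 0.025 m and y of closed_a_center in the frame of rack between -0.085 and 0.085 m and x of closed_b_center in the frame of rack between -0.025 and 0.025 m and y of closed_b_center in the frame of rack between -0.085 and 0.085 m and linear speed of each of open_can, stopper below 0.01 m/s); the robot touches nothing.
It fails at once if a stoppered canister is pushed more than 25 mm, lifted or tipped (distance of any of closed_a_center, closed_b_center from where it was at the start of the episode above 0.025 m or angle between any of closed_a_center, closed_b_center's own z axis and vertical above 0.3 rad).
It fails at once if the open canister is tipped over (angle between open_can_center's own z axis and vertical above 0.5 rad).
It fails at once if the lens cap or machined block is moved more than 25 mm (distance of any of lens_cap, machined_block from where it was at the start of the episode above 0.025 m).
It also fails if it takes over 56 s, if anything falls off the work surface, if the arm or the gripper's body presses on something with over 40 N, if the wrist force passes 120 N, or if a joint passes its speed limit or range.

## Robot

A 6-joint arm with a two-finger parallel gripper is mounted at the origin on a cart in front of the work surface, level with it; the furniture and walls round the work are solid. World frame = base frame: x ahead of the robot, y to its left, z up, the work surface at z = 0. Lengths are in mm, angles in rad, forces in N, time in s.
With the tool pointing down it reaches from about 350 to 975 mm from the base axis. Payload 7.1 kg.
Tool frame: the origin (TCP) lies at the very end of the fingers, on their centre line; the grasp point (between the pads) lies 19 mm behind it; z points along the fingers, x is the direction in which the jaws open and shut, and the axes are right-handed (so a half turn about z gives the same grasp; the last joint's range is limited). The gripper opens to 88 mm and grips with 3 to 60 N. Pads are 20 mm wide; open, the fingers measure 115 mm over their backs; the gripper's body (75 mm by 178 mm) begins 61 mm behind the grasp point.
Start: joints at [-1.248, 0.423, 1.63, -0, 1.089, -0.019], TCP at [209.507, -588.822, 222.675] pointing down, gripper open.
Joint ranges: [-3, 3], [-0.9, 2.11], [0.09, 2.58], [-1.31, 4.45], [0.11, 2.69], [-2.54, 2.54]. Speed limits (rad/s): [2.39, 2.39, 3.01, 3.14, 3.14, 3.14].

## Interface

Orientations are given as a 3x3 rotation matrix whose columns are the frame's x, y, z axes.
In Python, from station import r, vision gives the robot as it stands. The module is installed in compiled form; this text tells all that it offers.
- The arm moves only by the shell command python3 -m crank 'ROWS' [OPENING]. ROWS is JSON, a list of rows, each an object with "offset": the shift along the world's x, y, z scaled (see below), a list of three; "dr": the turn, a rotation vector about the world's x, y, z scaled (see below), a list of three. A call has exactly 8 rows; each row shifts and turns the commanded pose from where the row before left it; what a row does not reach is not made up. The controller multiplies each number of a shift by 250 mm and each number of a turn by pi rad. A row lasts 1/12 s, in which the tool goes at most 41.7 mm and 7.16 degrees, less where a joint would pass 70% of its speed; a pose out of reach is approached as far as the arm can. A call with a number of a shift or a turn outside -1 to 1 is refused whole. A call with a gripper value outside its range is refused whole. OPENING is the opening, from 0 (shut) to 1 (fully open), set as the call begins (- or left out, the last holds). The fingers move at their own pace and stop on an object; the grip force is fixed at half the most. Time passes only in rows, so rows that do not move let the fingers close, or fill a call up. It gives the time, the measured TCP pose, the force and the opening at its end, in the units of the state.
- r.sense(): the state, without advancing time (a new reading comes with each control period).
- vision.snapshot(name): name is "side" or "top" or "wrist"; returns a dict with "img" (420x560x3 uint8, red, green, blue), "fx", "fy", "cx", "cy" (pixels), "position" and "orientation" of the camera in the world; the wrist camera has in their place "T_tool_cam" (4x4, takes a point from camera to tool coordinates, whose origin is the TCP and whose axes are the tool frame's). Camera axes: x right, y up, looking along -z (the intrinsics and any distortion apply to the point x, -y, -z); pixel columns grow to the right and rows downward; lengths in mm; the calibration is good to about 2 mm. A picture is of the moment at which its call begins: read the wrist's pose just before it. There is no depth.
- r.job_done(): hands the job in, once; it reports no verdict.
The state is a dict: "clock": time; "q": joint angles; "joint_vel": joint speeds; "effort": joint torques, N m; "eef_pos": TCP position; "eef_rot": TCP orientation; "wrist_force": force on the tool from outside, world axes, zero at the start; "ft_torque": the same for the moment, N m; "width": finger opening in mm.
Only numpy, scipy, OpenCV 4.12 (cv2) and the standard library are available. Lean on these libraries where they do the work, as an engineer would, in place of code of your own. Each camera call takes 0.05 s, during which the arm holds its last target.

## Working session

There is one attempt and no reset: what is moved stays moved. The work goes in short steps, Python scripts to look and compute and a shell command to move; the robot and the scene stay as the last step left them, time stands still between calls to the robot, and variables do not carry over. Pictures are saved under pics/ and viewed, and the job is handed in when it is done.

```bash
mkdir -p pics; ls; cat > h.py <<'E'
import numpy as np,cv2
from station import r,vision
def snap(n,save=None):
    s0=r.sense(); s=vision.snapshot(n); s['state']=s0
    if save: cv2.imwrite('pics/'+save,cv2.cvtColor(s['img'],cv2.COLOR_RGB2BGR))
    return s
def campose(s):
    if 'T_tool_cam' in s:
        T=np.eye(4);T[:3,:3]=np.array(s['state']['eef_rot']);T[:3,3]=s['state']['eef_pos']
        T=T@np.array(s['T_tool_cam']);return T[:3,3],T[:3,:3]
    return np.array(s['position']),np.array(s['orientation'])
E
python3 - <<'E'
from h import *
for n in ('side','top','wrist'):
    s=snap(n,n+'0.png'); print(n,{k:(np.round(v,3).tolist() if not isinstance(v,str) else v) for k,v in s.items() if k not in('img','state')})
print(r.sense())
E
```

```text
pics
side {'fx': 431.497, 'fy': 431.497, 'cx': 281.504, 'cy': 210.413, 'position': [102.245, 853.464, 562.236], 'orientation': [[-0.839, 0.291, -0.46], [-0.544, -0.47, 0.695], [-0.014, 0.833, 0.553]]}
top {'fx': 483.16, 'fy': 483.16, 'cx': 283.862, 'cy': 214.015, 'position': [396.598, 197.15, 995.134], 'orientation': [[-0.003, 0.994, -0.105], [-1.0, -0.005, -0.022], [-0.022, 0.105, 0.994]]}
wrist {'fx': 319.489, 'fy': 319.489, 'cx': 280.441, 'cy': 201.461, 'T_tool_cam': [[1.0, 0.0, 0.0, 0.627], [0.0, -0.954, -0.299, -83.208], [0.0, 0.299, -0.954, -161.271], [0.0, 0.0, 0.0, 1.0]]}
{'clock': 0.15, 'q': array([-1.24800604e+00,  4.23650971e-01,  1.63048872e+00,  1.20572609e-05,
        1.08858597e+00, -1.89992905e-02]), 'joint_vel': array([-0.00060304, -0.00141729, -0.00304353, -0.00023492, -0.00031642,
       -0.00119509]), 'effort': array([ 6.20602495e-04, -5.44984210e+01, -2.73918879e+01,  6.43651304e-02,
        2.05321930e-02, -8.18042577e-05]), 'eef_pos': array([ 209.37916678, -588.44274129,  222.09932619]), 'eef_rot': array([[ 3.35168221e-01, -9.42158236e-01, -3.49273172e-04],
       [-9.42157620e-01, -3.35168402e-01,  1.07787497e-03],
       [-1.13259411e-03, -3.21990555e-05, -9.99999358e-01]]), 'wrist_force': array([ 0.30064621,  0.3638685 , -0.04288421]), 'ft_torque': array([ 0.04574269,  0.01438188, -0.02907468]), 'width': 87.70065238670067}
```

View pics/top0.png

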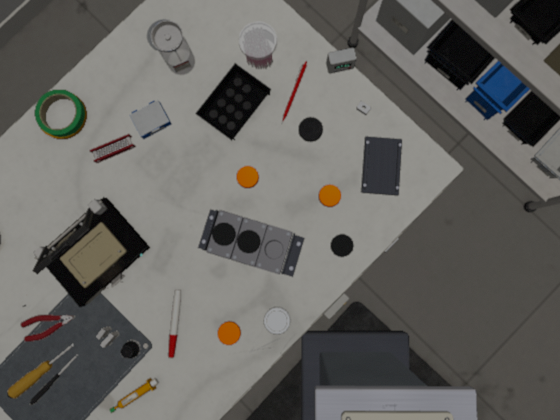

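View pics/side0.png

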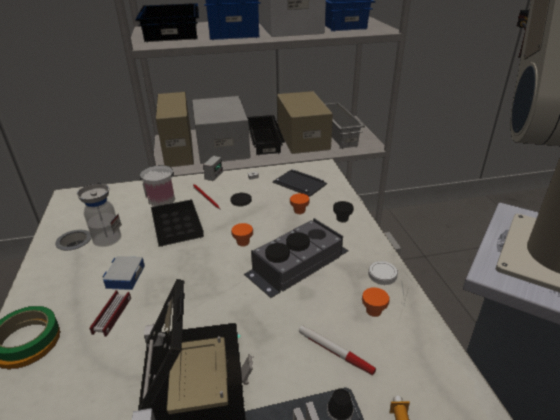

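View pics/wrist0.png

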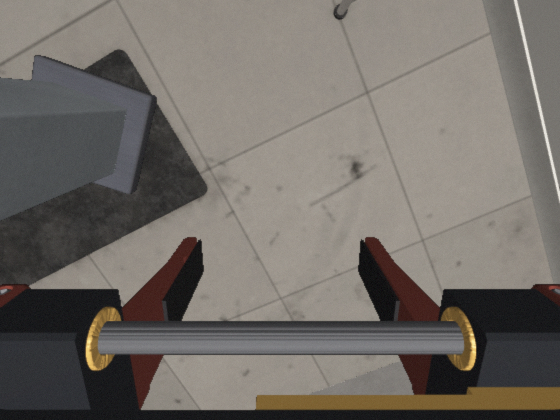

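```bash
python3 - <<'E'
import cv2,numpy as np
t=cv2.imread('pics/top0.png');s=cv2.imread('pics/side0.png')
def c(i,x,y,w,h,W,H): return cv2.resize(i[y:y+h,x:x+w],(W,H),interpolation=cv2.INTER_CUBIC)
a=np.hstack([c(t,190,195,120,90,400,300),c(t,310,215,60,45,400,300)])
b=np.hstack([c(s,310,180,80,60,400,300),c(s,300,375,80,45,400,300)])
o=np.vstack([a,b]); o=np.clip(o*1.6,0,255).astype('uint8')
cv2.imwrite('pics/crop1.png',o)
o=np.vstack([np.hstack([c(t,350,120,64,88,400,550)*1,c(s,240,215,120,82,400,550)])])
cv2.imwrite('pics/crop2.png',np.clip(o*1.8,0,255).astype('uint8'))
E
```

```text
(no output)
```

View pics/crop1.png

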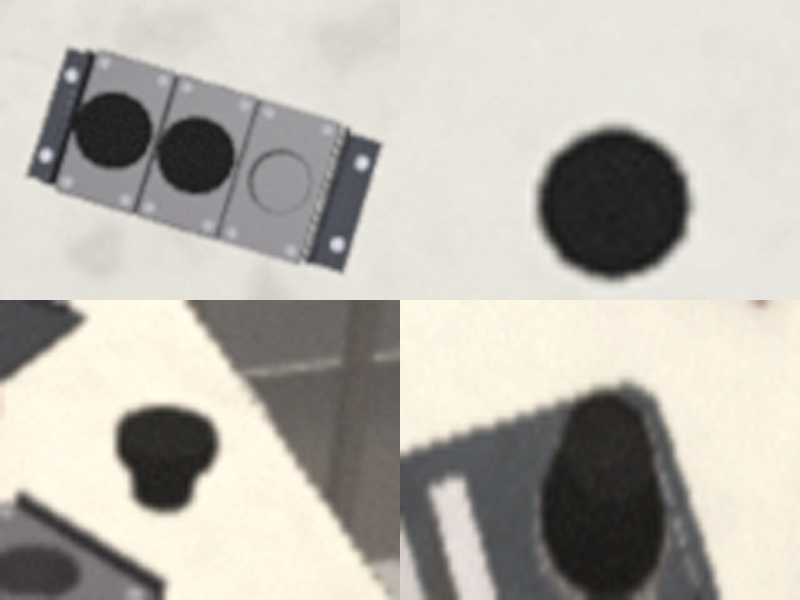

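View pics/crop2.png

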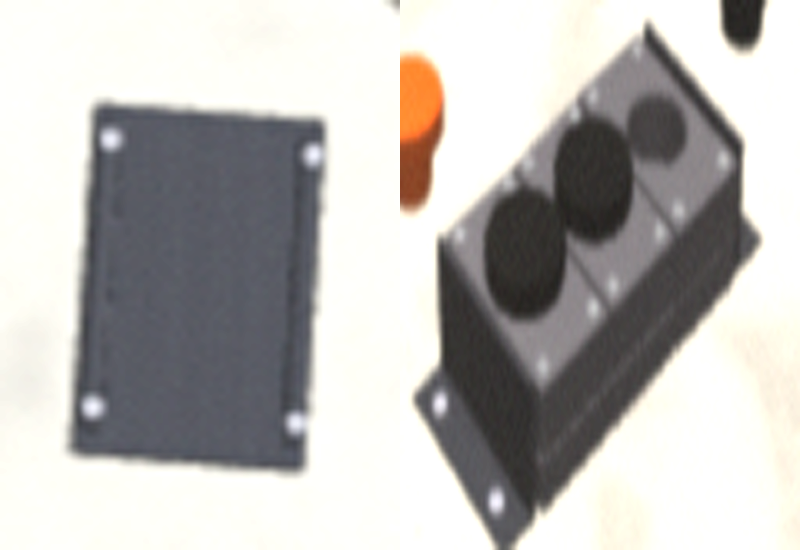

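The open canister is the right-hand one in the top view: its hole is at top (275,249). The stoppered heads are at (223,233) and (249,242).

What could be taken for the loose stopper, by top pixel:
- **Black at (342,245):** in the side crop this is a tapered plug with a head, standing upright. This is my choice.
- **Lens cap at (311,129):** flat, so ruled out.
- **Black bulb on the mat at (130,349):** no taper, so ruled out.
- **Orange ones at (248,177), (330,195) and (229,332):** wrong colour.

The cradle is at (381,166); the rail at each long side shows in the crop.

```bash
cat >> h.py <<'E'
def ray(s,u,v):
    p,R=campose(s); d=R@np.array([(u-s['cx'])/s['fx'],-(v-s['cy'])/s['fy'],-1.]); return p,d
def onz(s,u,v,z):
    p,d=ray(s,u,v); return p+d*(z-p[2])/d[2]
def proj(s,X):
    p,R=campose(s); c=(np.atleast_2d(X)-p)@R
    return np.c_[s['cx']+s['fx']*c[:,0]/-c[:,2], s['cy']-s['fy']*c[:,1]/-c[:,2]]
def fit(s,L,uv,x0):
    # L local pts, uv pixels ; fit x,y,yaw on bench
    from scipy.optimize import least_squares
    L=np.array(L,float);uv=np.array(uv,float)
    def W(q):
        c,n=np.cos(q[2]),np.sin(q[2]); return np.c_[q[0]+c*L[:,0]-n*L[:,1],q[1]+n*L[:,0]+c*L[:,1],L[:,2]]
    f=lambda q:(proj(s,W(q))-uv).ravel()
    o=least_squares(f,x0,x_scale=[10,10,.1],loss='soft_l1'); return o.x,f(o.x).reshape(-1,2)
E
python3 - <<'E'
from h import *
s=vision.snapshot('top')
k=120/400
P=lambda x,y:(190+(x+.5)*k-.5,195+(y+.5)*k-.5)
uv=[P(67,48),P(28,178),P(381,145),P(343,272),P(279,181),P(113,130),P(195,155)]
# choose local: y+ to the right(image)?  x up => y left. left flange y=+
L=[(42,102.5,3),(-42,102.5,3),(42,-102.5,3),(-42,-102.5,3),(0,-51,46),(0,51,60),(0,0,60)]
q,res=fit(s,L,uv,[450,270,0]); print('rack',q,np.degrees(q[2]),res.round(2).tolist())
Q=lambda x,y:(350+(x+.5)*.16-.5,120+(y+.5)*.16-.5)
uv=[Q(95,103),Q(325,120),Q(304,471),Q(70,453)]
L=[(60,39,6),(60,-39,6),(-60,-39,6),(-60,39,6)]
q,res=fit(s,L,uv,[600,0,0]); print('cradle',q,res.round(2).tolist())
u=(310+(613.-400+.5)*.15-.5,215+(202.5)*.15-.5)
print('stopper top',u,onz(s,*u,36))
for n,u,z in(('lens',(311,129),10),('block',(363,107),12),('o1',(248,177),36),('o2',(330,195),36),('cap',(277,320),10),('edge1',(462,168),0),('edge2',(345,293),0),('shelf',(550,190),0)):print(n,onz(s,*u,z).round())
E
```

```text
rack [ 4.42748995e+02  2.86752957e+02 -2.96311925e-01] -16.977422734973462 [[-0.05, -0.07], [-0.73, -0.23], [0.54, -0.75], [0.19, 0.64], [0.3, 0.15], [-0.38, 0.05], [0.04, 0.11]]
cradle [ 6.01621936e+02  1.62843077e+01 -8.74958463e-02] [[-0.36, -0.44], [0.35, -0.3], [0.26, 0.43], [-0.26, 0.28]]
stopper top (341.525, 244.875) [436.00434579 104.0475174   36.        ]
lens [679. 161.  10.]
block [724.  52.  12.]
o1 [573. 290.  36.]
o2 [536. 125.  36.]
cap [287. 233.  10.]
edge1 [ 596. -151.    0.]
edge2 [340.  95.   0.]
shelf [ 549. -329.    0.]
```

```bash
python3 -m crank '[{"offset":[0.076,0.135,-0.01],"dr":[0,0,0.033]},{"offset":[0.076,0.135,-0.01],"dr":[0,0,0.033]},{"offset":[0.076,0.135,-0.01],"dr":[0,0,0.033]},{"offset":[0.076,0.135,-0.01],"dr":[0,0,0.033]},{"offset":[0.076,0.135,-0.01],"dr":[0,0,0.033]},{"offset":[0.076,0.135,-0.01],"dr":[0,0,0.033]},{"offset":[0.076,0.135,-0.01],"dr":[0,0,0.033]},{"offset":[0.076,0.135,-0.01],"dr":[0,0,0.033]}]' 0.11
```

```text
clock: 0.87
eef_pos: [362.0, -317.1, 202.6]
eef_rot: [[0.923, -0.385, 0.0], [-0.385, -0.923, -0.0], [0.0, 0.0, -1.0]]
wrist_force: [1.0, 0.7, 0.4]
width: 37.7
```

```bash
python3 -m crank '[{"offset":[0.076,0.135,-0.01],"dr":[0,0,0.033]},{"offset":[0.076,0.135,-0.01],"dr":[0,0,0.033]},{"offset":[0.02,0.15,-0.01],"dr":[0,0,0.033]},{"offset":[0.02,0.15,-0.01],"dr":[0,0,0.033]},{"offset":[0.02,0.15,-0.01],"dr":[0,0,0.033]},{"offset":[0.02,0.15,-0.01],"dr":[0,0,0.033]},{"offset":[0.02,0.15,-0.01],"dr":[0,0,0.033]},{"offset":[0.02,0.15,-0.01],"dr":[0,0,0.033]}]' && python3 -m crank '[{"offset":[0.02,0.15,-0.01],"dr":[0,0,0.033]},{"offset":[0.02,0.15,-0.01],"dr":[0,0,0.033]},{"offset":[-0.059,0.141,-0.01],"dr":[0,0,0.033]},{"offset":[-0.059,0.141,-0.01],"dr":[0,0,0.033]},{"offset":[-0.059,0.141,-0.01],"dr":[0,0,0.033]},{"offset":[-0.059,0.141,-0.01],"dr":[0,0,0.033]},{"offset":[-0.059,0.141,-0.01],"dr":[0,0,0.033]},{"offset":[-0.059,0.141,-0.01],"dr":[0,0,0.033]}]'; python3 - <<'E'
from h import *
s=snap('wrist','w1.png'); print(s['state']['eef_pos'],s['state']['eef_rot'],s['state']['q'])
t=snap('top','t1.png')
E
```

```text
clock: 1.53
eef_pos: [429.4, -24.5, 182.7]
eef_rot: [[0.907, 0.421, 0.0], [0.421, -0.907, -0.0], [0.0, 0.0, -1.0]]
wrist_force: [0.8, -0.7, -0.3]
width: 9.5
clock: 2.2
eef_pos: [349.9, 261.8, 162.7]
eef_rot: [[0.302, 0.953, 0.0], [0.953, -0.302, 0.0], [0.0, 0.0, -1.0]]
wrist_force: [1.2, 0.0, 0.2]
width: 9.9
[349.94171985 261.75943413 162.67150811] [[ 3.01720877e-01  9.53396266e-01  2.70073226e-04]
 [ 9.53396280e-01 -3.01720920e-01  1.36841514e-04]
 [ 2.11950931e-04  2.16198868e-04 -9.99999954e-01]] [ 6.15022755e-01  2.40967549e-01  2.07877850e+00 -6.01738963e-05
  8.21547067e-01 -6.49235429e-01]
```

View pics/w1.png

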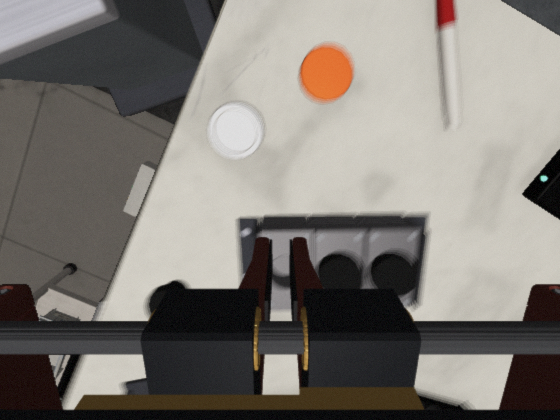

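```bash
python3 - <<'E'
from h import *
i=cv2.imread('pics/w1.png')[200:312,225:435]
cv2.imwrite('pics/w1c.png',np.clip(cv2.resize(i,(788,420),interpolation=cv2.INTER_CUBIC)*1.9,0,255).astype('uint8'))
s=snap('wrist')
L=[(-42,y,50) for y in(-82.5,-78.5,78.5,82.5)]+[(-42,102.5,3),(-42,-102.5,3),(-44,-26,46),(-44,26,46),(0,-51,46),(0,0,60),(0,51,60)]
q=(442.75,286.75,-.2963);c,n=np.cos(q[2]),np.sin(q[2]);L=np.array(L,float)
W=np.c_[q[0]+c*L[:,0]-n*L[:,1],q[1]+n*L[:,0]+c*L[:,1],L[:,2]]
print(((proj(s,W)-[225,200])*3.75).round(0).tolist())
E
```

```text
[[74.0, 147.0], [90.0, 147.0], [722.0, 143.0], [738.0, 143.0], [738.0, 75.0], [21.0, 80.0], [300.0, 132.0], [507.0, 130.0], [202.0, 287.0], [405.0, 315.0], [608.0, 314.0]]
```

View pics/w1c.png

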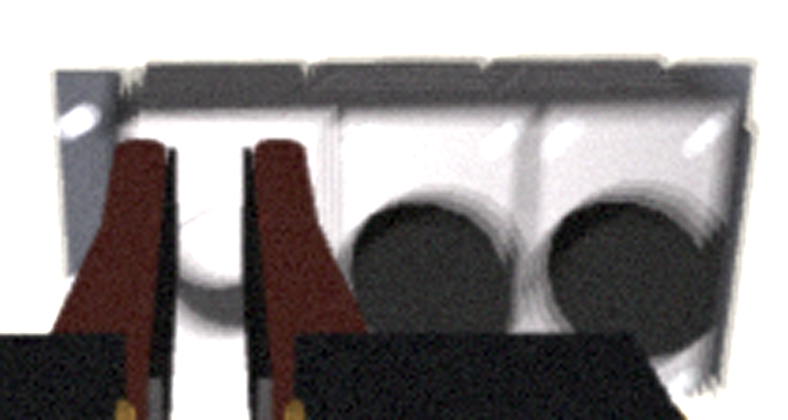

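```bash
python3 - <<'E'
from h import *
snap('top','t2.png')
s=snap('wrist','w2.png')
print(s['state']['eef_pos'],s['state']['joint_vel'].round(4))
i=cv2.imread('pics/w2.png')[200:312,225:435]
i=np.clip(cv2.resize(i,(788,420),interpolation=cv2.INTER_CUBIC)*1.9,0,255).astype('uint8')
L=[(-42,y,50) for y in(-82.5,-78.5,78.5,82.5)]+[(-42,102.5,3),(-42,-102.5,3),(-44,-26,46),(-44,26,46),(0,-51,46),(0,0,60),(0,51,60)]
q=(442.75,286.75,-.2963);c,n=np.cos(q[2]),np.sin(q[2]);L=np.array(L,float)
W=np.c_[q[0]+c*L[:,0]-n*L[:,1],q[1]+n*L[:,0]+c*L[:,1],L[:,2]]
for p in (proj(s,W)-[225,200]+.5)*3.75: cv2.circle(i,(int(p[0]),int(p[1])),3,(0,0,255),-1)
cv2.imwrite('pics/w2c.png',i)
E
```

```text
[350.40803414 260.85898585 162.54310973] [-0.0527 -0.0074  0.0059 -0.0007  0.0013  0.0019]
```

View pics/w2c.png

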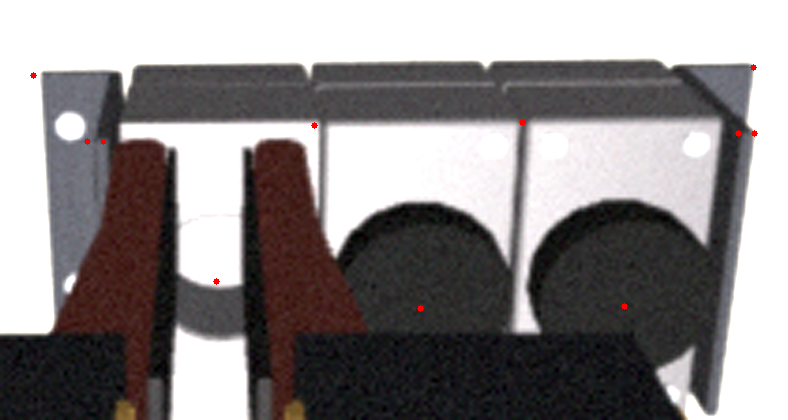

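```bash
python3 -m crank '[{"offset":[0.002,0.007,-0.09],"dr":[0,0,0.003]},{"offset":[0,0,-0.09],"dr":[0,0,0]},{"offset":[0,0,-0.09],"dr":[0,0,0]},{"offset":[0,0,-0.09],"dr":[0,0,0]},{"offset":[0,0,-0.09],"dr":[0,0,0]},{"offset":[0,0,-0.07],"dr":[0,0,0]},{"offset":[0,0,-0.05],"dr":[0,0,0]},{"offset":[0,0,-0.01],"dr":[0,0,0]}]' && python3 -m crank '[{"offset":[0.038,-0.0117,0],"dr":[0,0,0]},{"offset":[0.038,-0.0117,0],"dr":[0,0,0]},{"offset":[0.015,-0.0046,0],"dr":[0,0,0]},{"offset":[0.015,-0.0046,0],"dr":[0,0,0]},{"offset":[0.015,-0.0046,0],"dr":[0,0,0]},{"offset":[0.015,-0.0046,0],"dr":[0,0,0]},{"offset":[0.015,-0.0046,0],"dr":[0,0,0]},{"offset":[0,0,0],"dr":[0,0,0]}]'; python3 - <<'E'
from h import *
t=snap('top','t3.png')
E
```

```text
clock: 3.12
eef_pos: [351.3, 259.7, 16.0]
eef_rot: [[0.301, 0.954, -0.003], [0.954, -0.301, -0.002], [-0.003, -0.002, -1.0]]
wrist_force: [-0.7, -0.0, 0.5]
width: 9.3
clock: 3.78
eef_pos: [390.2, 250.4, 17.9]
eef_rot: [[0.298, 0.955, 0.001], [0.955, -0.298, 0.001], [0.001, 0.001, -1.0]]
wrist_force: [0.2, -0.4, 0.4]
width: 9.7
```

View pics/t3.png

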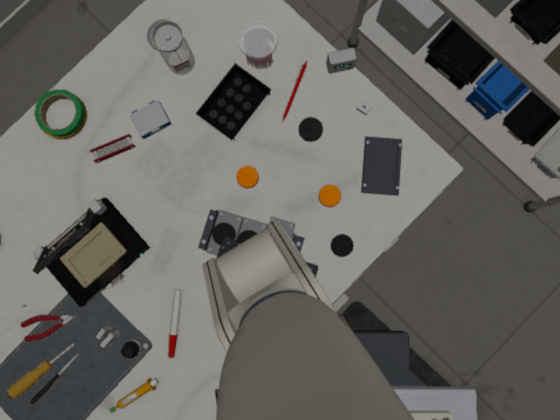

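```bash
python3 -m crank '[{"offset":[0.022,-0.0067,0],"dr":[0,0,0]},{"offset":[0.022,-0.0067,0],"dr":[0,0,0]},{"offset":[0.022,-0.0067,0],"dr":[0,0,0]},{"offset":[0.022,-0.0067,0],"dr":[0,0,0]},{"offset":[0.022,-0.0067,0],"dr":[0,0,0]},{"offset":[0.022,-0.0067,0],"dr":[0,0,0]},{"offset":[0.022,-0.0067,0],"dr":[0,0,0]},{"offset":[0.022,-0.0067,0],"dr":[0,0,0]}]' ; python3 - <<'E'
from h import *
t=snap('top','t4.png')
i=cv2.imread('pics/t4.png')[160:310,190:390]
cv2.imwrite('pics/t4c.png',np.clip(cv2.resize(i,(800,600),interpolation=cv2.INTER_CUBIC)*1.5,0,255).astype('uint8'))
E
```

```text
clock: 4.5
eef_pos: [433.9, 236.7, 17.6]
eef_rot: [[0.298, 0.955, -0.0], [0.955, -0.298, -0.0], [-0.0, -0.0, -1.0]]
wrist_force: [-1.8, 0.6, -1.8]
width: 9.7
```

View pics/t4c.png

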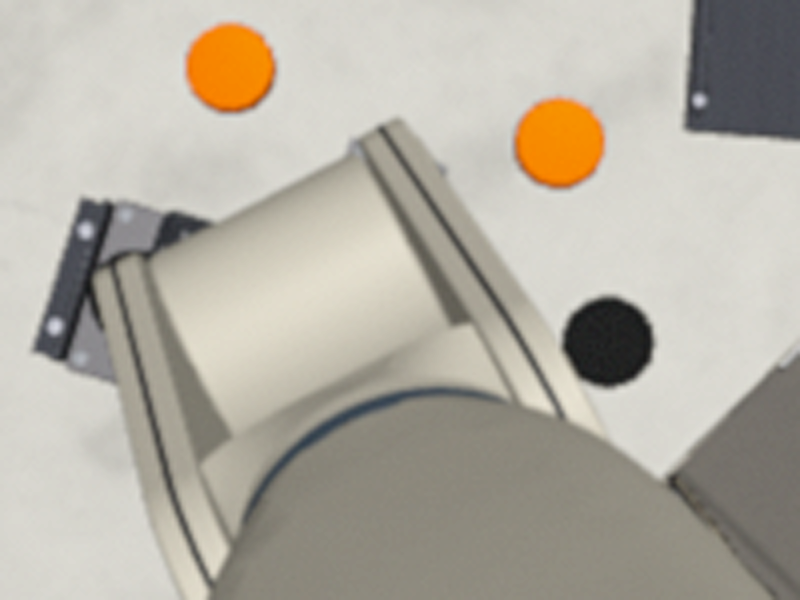

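```bash
python3 -m crank '[{"offset":[0.015,-0.0046,0],"dr":[0,0,0]},{"offset":[0.015,-0.0046,0],"dr":[0,0,0]},{"offset":[0,0,0],"dr":[0,0,0]},{"offset":[-0.05,0.015,0],"dr":[0,0,0]},{"offset":[-0.02,0.006,0.08],"dr":[0,0,0]},{"offset":[0,0,0.15],"dr":[0,0,0]},{"offset":[0,0,0.15],"dr":[0,0,0]},{"offset":[0,0,0.15],"dr":[0,0,0]}]' && python3 -m crank '[{"offset":[0,0,0.1],"dr":[0,0,0]},{"offset":[0,0,0],"dr":[0,0,0]},{"offset":[0,0,0],"dr":[0,0,0]},{"offset":[0,0,0],"dr":[0,0,0]},{"offset":[0,0,0],"dr":[0,0,0]},{"offset":[0,0,0],"dr":[0,0,0]},{"offset":[0,0,0],"dr":[0,0,0]},{"offset":[0,0,0],"dr":[0,0,0]}]' 1; python3 - <<'E'
from h import *
s=snap('wrist','w3.png'); snap('side','s3.png');snap('top','t5.png')
print(s['state']['eef_pos'],s['state']['eef_rot'].round(4),s['state']['width'])
E
```

```text
clock: 5.22
eef_pos: [421.5, 239.8, 151.1]
eef_rot: [[0.297, 0.955, -0.002], [0.955, -0.297, -0.001], [-0.001, -0.001, -1.0]]
wrist_force: [0.6, -0.0, 0.3]
width: 9.7
clock: 5.88
eef_pos: [422.8, 239.6, 174.2]
eef_rot: [[0.298, 0.955, -0.002], [0.955, -0.298, -0.001], [-0.001, -0.001, -1.0]]
wrist_force: [0.9, 0.1, 0.4]
width: 59.6
[422.8134769  239.64469906 174.24400457] [[ 2.977e-01  9.547e-01 -1.600e-03]
 [ 9.547e-01 -2.977e-01 -9.000e-04]
 [-1.300e-03 -1.300e-03 -1.000e+00]] 59.64601748184541
```

View pics/w3.png

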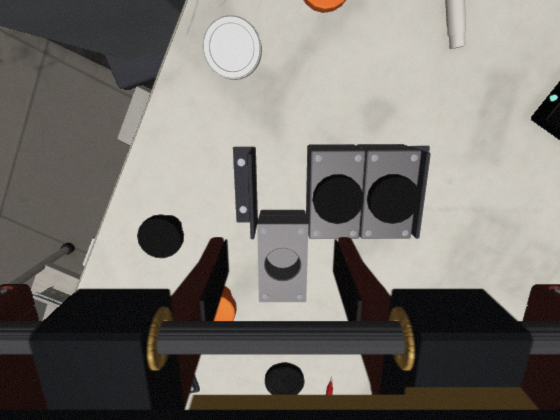

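View pics/s3.png

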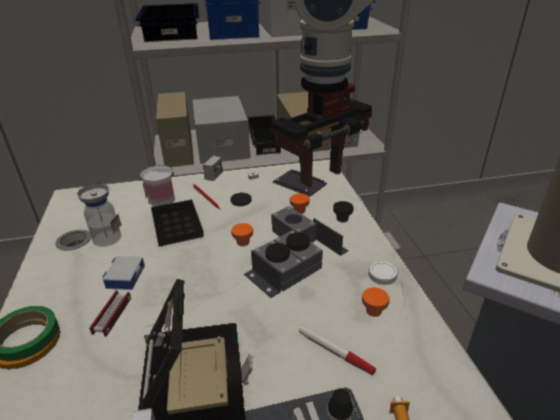

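```bash
python3 - <<'E'
from h import *
i=cv2.imread('pics/w3.png')[200:310,235:335]
cv2.imwrite('pics/w3c.png',np.clip(cv2.resize(i,(545,600),interpolation=cv2.INTER_CUBIC)*1.2,0,255).astype('uint8'))
E
```

```text
(no output)
```

View pics/w3c.png

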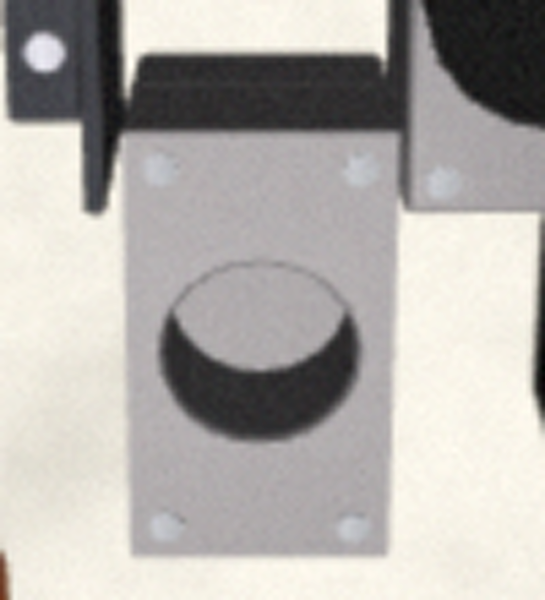

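```bash
python3 - <<'E'
from h import *
s=snap('wrist')
P=lambda x,y:(235+(x+.5)/5.45-.5,200+(y+.5)/5.4545-.5)
uv=[P(123,130),P(402,130),P(131,555),P(389,555)]
print(s['state']['eef_pos'])
q,res=fit(s,[(-44,-25,46),(-44,25,46),(44,-25,46),(44,25,46)],uv,[490,219,-.3]); print(q,np.degrees(q[2]),res.round(2).tolist(), onz(s,*P(260,350),46))
rk=np.array([442.75,286.75]);d=q[:2]-rk;a=-.2963
print('rack frame',d@[np.cos(a),np.sin(a)],d@[-np.sin(a),np.cos(a)])
print('delta tcp->can',q[:2]-s['state']['eef_pos'][:2], np.degrees(np.arctan2(s['state']['eef_rot'][1,0],s['state']['eef_rot'][0,0])))
# stopper, rough
print('stopper',onz(s,160.5,236,36), 'cradle?')
E
```

```text
[423.15934217 239.76898337 174.77985405]
[ 4.95903051e+02  2.19231540e+02 -3.04984633e-01] -17.474332271374944 [[-0.17, -0.14], [0.1, 0.0], [-0.03, 0.02], [0.1, 0.15]] [495.60902052 219.08691608  46.        ]
rack frame 70.55109310957823 -49.056422135310406
delta tcp->can [ 72.74370898 -20.5374434 ] 72.6749629282164
stopper [433.78596383 108.46624035  36.        ] cradle?
```

```bash
python3 -m crank '[{"offset":[0.145,-0.041,0],"dr":[0,0,0]},{"offset":[0.146,-0.041,0],"dr":[0,0,0]},{"offset":[0,0,-0.13],"dr":[0,0,0]},{"offset":[0,0,-0.13],"dr":[0,0,0]},{"offset":[0,0,-0.13],"dr":[0,0,0]},{"offset":[0,0,-0.13],"dr":[0,0,0]},{"offset":[0,0,-0.08],"dr":[0,0,0]},{"offset":[0,0,-0.04],"dr":[0,0,0]}]' 1; python3 - <<'E'
from h import *
s=snap('wrist','w4.png'); s=snap('wrist','w4.png')
print(s['state']['eef_pos'],s['state']['width'],s['state']['wrist_force'])
E
```

```text
clock: 6.75
eef_pos: [494.3, 218.6, 12.3]
eef_rot: [[0.298, 0.955, -0.004], [0.955, -0.298, -0.002], [-0.003, -0.003, -1.0]]
wrist_force: [-0.2, -0.5, 0.4]
width: 87.4
[494.2179093  218.56054393  11.97406139] 87.37855808149081 [ 0.36513016 -0.63987927 -0.62318744]
```

View pics/w4.png

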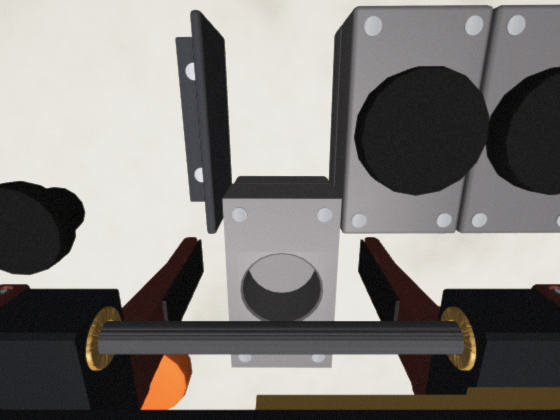

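The canister sits midway between the open fingers: its edges are at columns 225 and 340 and the fingers at about 200 and 360. I'll close now.

```bash
python3 -m crank '[{"offset":[0,0,0.008],"dr":[0,0,0]},{"offset":[0,0,0],"dr":[0,0,0]},{"offset":[0,0,0],"dr":[0,0,0]},{"offset":[0,0,0],"dr":[0,0,0]},{"offset":[0,0,0],"dr":[0,0,0]},{"offset":[0,0,0],"dr":[0,0,0]},{"offset":[0,0,0],"dr":[0,0,0]},{"offset":[0,0,0],"dr":[0,0,0]}]' 0
```

```text
clock: 7.52
eef_pos: [496.2, 219.4, 17.7]
eef_rot: [[0.298, 0.955, 0.001], [0.955, -0.298, 0.0], [0.0, 0.0, -1.0]]
wrist_force: [-0.5, -0.1, 6.2]
width: 49.7
```

```bash
python3 -m crank '[{"offset":[0,0,0.03],"dr":[0,0,0]},{"offset":[0,0,0.08],"dr":[0,0,0]},{"offset":[0,0,0.1],"dr":[0,0,0]},{"offset":[0,0,0.1],"dr":[0,0,0]},{"offset":[0.02,-0.04,0.03],"dr":[0,0,0]},{"offset":[0.05,-0.1,0],"dr":[0,0,0.0086]},{"offset":[0.05,-0.1,0],"dr":[0,0,0.0086]},{"offset":[0.05,-0.1,0],"dr":[0,0,0.0086]}]' && python3 -m crank '[{"offset":[0.05,-0.1,0],"dr":[0,0,0.0086]},{"offset":[0.05,-0.1,0],"dr":[0,0,0.0086]},{"offset":[0.05,-0.1,0],"dr":[0,0,0.0086]},{"offset":[0.05,-0.1,0],"dr":[0,0,0.0086]},{"offset":[0.04,-0.06,0],"dr":[0,0,0.009]},{"offset":[0.012,-0.012,0],"dr":[0,0,0]},{"offset":[0,0,0],"dr":[0,0,0]},{"offset":[0,0,0],"dr":[0,0,0]}]'; python3 - <<'E'
from h import *
s=snap('wrist','w5.png')
print(s['state']['eef_pos'],s['state']['width'],s['state']['wrist_force'],np.degrees(np.arctan2(s['state']['eef_rot'][1,0],s['state']['eef_rot'][0,0])))
E
```

```text
clock: 8.18
eef_pos: [538.6, 133.0, 102.0]
eef_rot: [[0.217, 0.976, -0.0], [0.976, -0.217, -0.0], [-0.0, -0.0, -1.0]]
wrist_force: [0.4, 0.1, -3.9]
width: 49.8
clock: 8.85
eef_pos: [600.6, 16.4, 101.5]
eef_rot: [[0.086, 0.996, -0.002], [0.996, -0.086, 0.0], [0.0, -0.002, -1.0]]
wrist_force: [0.4, 0.1, -1.9]
width: 50.1
[600.62150055  16.35150006 101.45495763] 50.120981153638276 [ 0.36035946  0.08329049 -1.93080646] 85.06555210725199
```

View pics/w5.png

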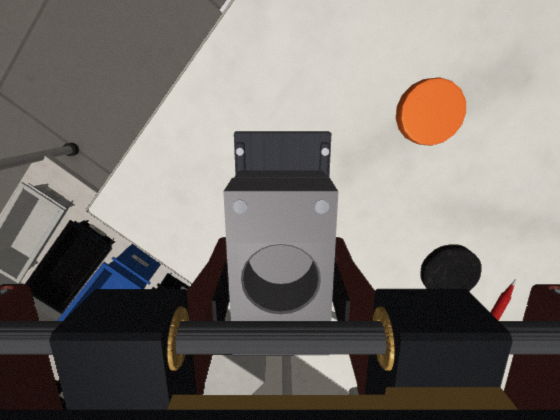

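```bash
python3 - <<'E'
from h import *
s=snap('wrist','w6.png')
i=cv2.imread('pics/w6.png')[115:225,205:355]
cv2.imwrite('pics/w6c.png',np.clip(cv2.resize(i,(750,550),interpolation=cv2.INTER_CUBIC)*1.6,0,255).astype('uint8'))
print(s['state']['eef_pos'])
a,b=onz(s,234,131,6),onz(s,331,131,6)
print(a,b,np.linalg.norm(b-a),(a+b)/2+60*np.array([np.cos(.0875),-np.sin(.0875),0]))
E
```

```text
[600.44013793  16.87070563 101.58609132]
[538.21459557 -14.7470935    6.        ] [544.71940673  61.43525489   6.        ] 76.45954992246374 [601.23746016  18.10077735   6.        ]
```

View pics/w6c.png

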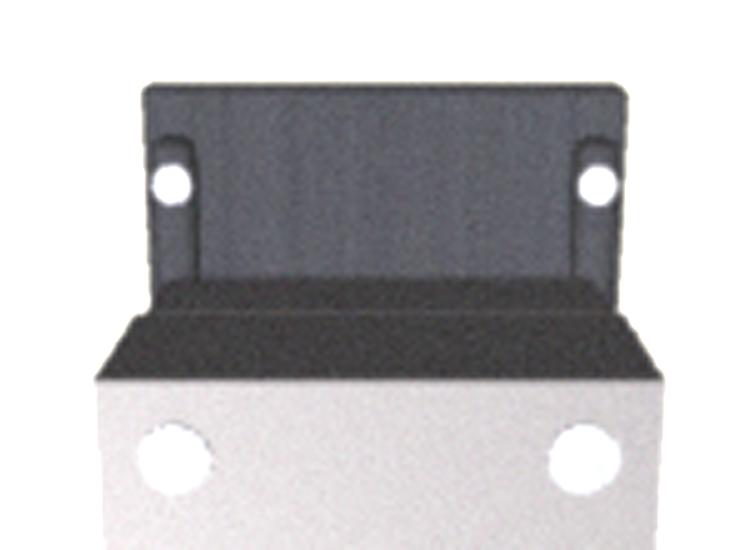

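```bash
python3 -m crank '[{"offset":[0.004,0.004,-0.06],"dr":[0,0,0]},{"offset":[0,0,-0.08],"dr":[0,0,0]},{"offset":[0,0,-0.07],"dr":[0,0,0]},{"offset":[0,0,-0.05],"dr":[0,0,0]},{"offset":[0,0,-0.025],"dr":[0,0,0]},{"offset":[0,0,-0.012],"dr":[0,0,0]},{"offset":[0,0,-0.006],"dr":[0,0,0]},{"offset":[0,0,0],"dr":[0,0,0]}]'; python3 - <<'E'
from h import *
s=snap('wrist','w7.png');s=snap('wrist','w7.png')
print(s['state']['eef_pos'],s['state']['width'],s['state']['wrist_force'])
i=cv2.imread('pics/w7.png')
cv2.imwrite('pics/w7c.png',np.clip(i[100:340,160:400]*1.5,0,255).astype('uint8').repeat(2,0).repeat(2,1))
E
```

```text
clock: 9.62
eef_pos: [602.8, 17.6, 26.8]
eef_rot: [[0.084, 0.996, 0.001], [0.996, -0.084, 0.0], [0.0, 0.001, -1.0]]
wrist_force: [-0.0, -0.7, -2.6]
width: 50.0
[603.02361051  17.47789905  27.05545039] 49.96309209833612 [-0.00543937  0.35407686 -2.00280114]
```

View pics/w7c.png

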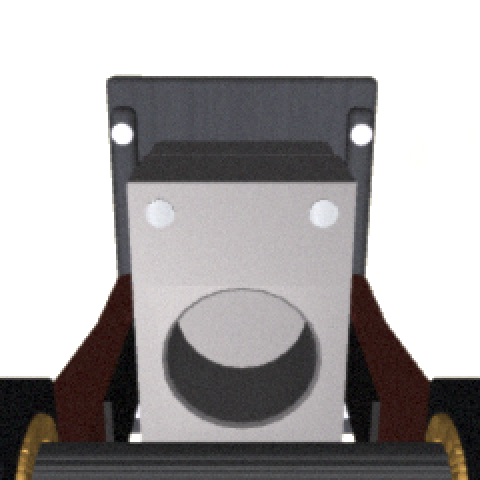

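```bash
python3 -m crank '[{"offset":[-0.004,0,-0.004],"dr":[0,0,0]},{"offset":[0,0,-0.004],"dr":[0,0,0]},{"offset":[0,0,-0.004],"dr":[0,0,0]},{"offset":[0,0,-0.002],"dr":[0,0,0]},{"offset":[0,0,0],"dr":[0,0,0]},{"offset":[0,0,0],"dr":[0,0,0]},{"offset":[0,0,0],"dr":[0,0,0]},{"offset":[0,0,0],"dr":[0,0,0]}]'
```

```text
clock: 10.38
eef_pos: [601.8, 17.3, 23.8]
eef_rot: [[0.085, 0.996, 0.001], [0.996, -0.085, 0.0], [0.0, 0.001, -1.0]]
wrist_force: [-2.0, 0.5, 5.3]
width: 49.9
```

```bash
python3 -m crank '[{"offset":[0,0,0],"dr":[0,0,0]},{"offset":[0,0,0],"dr":[0,0,0]},{"offset":[0,0,0],"dr":[0,0,0]},{"offset":[0,0,0],"dr":[0,0,0]},{"offset":[0,0,0.02],"dr":[0,0,0]},{"offset":[0,0,0.1],"dr":[0,0,0]},{"offset":[0,0,0.15],"dr":[0,0,0]},{"offset":[0,0,0.15],"dr":[0,0,0]}]' 1 && python3 -m crank '[{"offset":[-0.05,0,0.12],"dr":[0,0,0]},{"offset":[-0.1,0,0],"dr":[0,0,0]},{"offset":[-0.05,0,0],"dr":[0,0,0]},{"offset":[0,0,0],"dr":[0,0,0]},{"offset":[0,0,0],"dr":[0,0,0]},{"offset":[0,0,0],"dr":[0,0,0]},{"offset":[0,0,0],"dr":[0,0,0]},{"offset":[0,0,0],"dr":[0,0,0]}]'; python3 - <<'E'
from h import *
s=snap('wrist','w8.png'); print(s['state']['eef_pos'],np.degrees(np.arctan2(s['state']['eef_rot'][1,0],s['state']['eef_rot'][0,0])))
E
```

```text
clock: 11.05
eef_pos: [600.4, 17.4, 128.3]
eef_rot: [[0.085, 0.996, -0.003], [0.996, -0.085, -0.0], [-0.0, -0.003, -1.0]]
wrist_force: [0.4, -0.1, -0.9]
width: 87.7
clock: 11.72
eef_pos: [552.2, 17.4, 157.6]
eef_rot: [[0.085, 0.996, -0.0], [0.996, -0.085, -0.0], [-0.0, -0.0, -1.0]]
wrist_force: [0.6, -0.6, -0.5]
width: 87.9
[552.20613855  17.38024647 157.55567305] 85.13857123871917
```

View pics/w8.png

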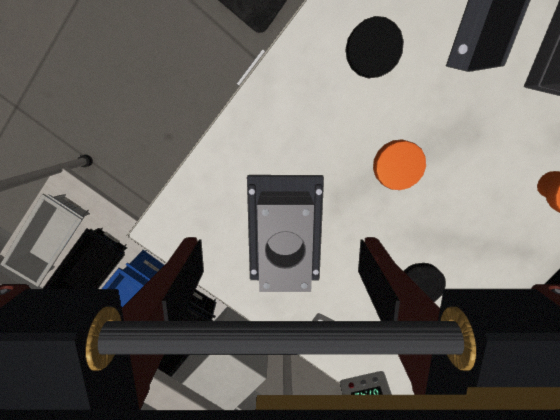

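```bash
python3 - <<'E'
from h import *
i=cv2.imread('pics/w8.png')[165:300,235:340]
cv2.imwrite('pics/w8c.png',np.clip(cv2.resize(i,(467,600),interpolation=cv2.INTER_CUBIC)*1.3,0,255).astype('uint8'))
E
```

```text
(no output)
```

View pics/w8c.png

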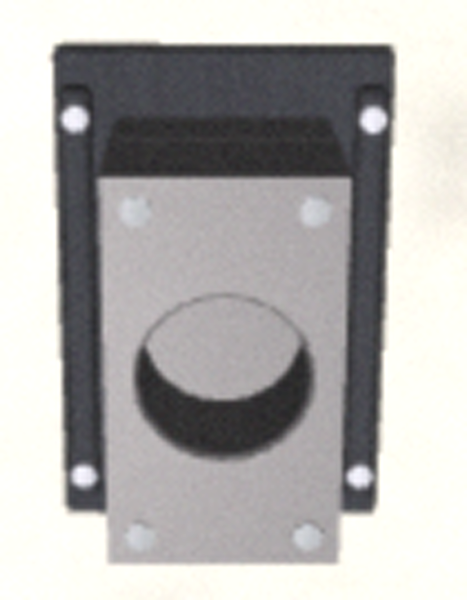

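```bash
python3 - <<'E'
from h import *
s=snap('wrist')
k=4.448
P=lambda x,y:(235+(x+.5)/k-.5,165+(y+.5)/k-.5)
q,res=fit(s,[(-44,-25,52),(-44,25,52),(44,-25,52),(44,25,52)],[P(99,177),P(351,177),P(109,563),P(340,563)],[600,17,-.09]); print('can',q,res.round(2).tolist(),onz(s,*P(224,377),52))
c,rc=fit(s,[(-60,-39,6),(-60,39,6),(60,-39,6),(60,39,6)],[P(53,45),P(395,46),P(68,512),P(376,512)],[600,17,-.09]); print('cradle',c,rc.round(2).tolist())
print('stopper',onz(s,375,46,36))
d=q[:2]-c[:2];print(d, s['state']['eef_pos'])
E
```

```text
can [ 6.00697257e+02  1.73599825e+01 -8.22917263e-02] [[-0.16, -0.22], [0.21, -0.35], [-0.14, 0.41], [0.08, 0.3]] [600.27180604  17.24544542  52.        ]
cradle [ 6.00300948e+02  1.76072806e+01 -8.54136636e-02] [[-0.56, -0.32], [0.63, -0.51], [-0.53, 0.57], [0.46, 0.61]]
stopper [434.86271499 103.54942277  36.        ]
[ 0.39630867 -0.2472981 ] [552.04083935  17.37890779 157.50092217]
```

```bash
python3 -m crank '[{"offset":[-0.08,0.06,0],"dr":[0,0,0]},{"offset":[-0.11,0.08,0],"dr":[0,0,0]},{"offset":[-0.11,0.08,0],"dr":[0,0,0]},{"offset":[-0.11,0.08,0],"dr":[0,0,0]},{"offset":[-0.058,0.046,-0.02],"dr":[0,0,0]},{"offset":[0,0,-0.04],"dr":[0,0,0]},{"offset":[0,0,0],"dr":[0,0,0]},{"offset":[0,0,0],"dr":[0,0,0]}]'; python3 - <<'E'
from h import *
s=snap('wrist','w9.png');s=snap('wrist','w9.png'); print(s['state']['eef_pos'])
g=cv2.cvtColor(s['img'],cv2.COLOR_RGB2GRAY)[120:290,190:370]
cv2.imwrite('pics/w9c.png',cv2.resize(s['img'][120:290,190:370,::-1],(635,600)))
b=(g<60).astype('uint8')
n,l,st,ce=cv2.connectedComponentsWithStats(b)
for k in range(1,n):
    if st[k,4]>300: print(st[k],ce[k]+[190,120])
E
```

```text
clock: 12.48
eef_pos: [435.3, 103.7, 142.5]
eef_rot: [[0.084, 0.996, -0.0], [0.996, -0.084, -0.0], [-0.0, -0.0, -1.0]]
wrist_force: [0.8, -0.7, -0.2]
width: 88.0
[435.75798395 103.54945484 142.83344156]
[  67   51   50   50 1959] [281.73557938 195.53139357]
[  0 118  13  52 562] [195.13879004 262.68683274]
[168 118  12  52 459] [364.75163399 262.09368192]
```

View pics/w9.png

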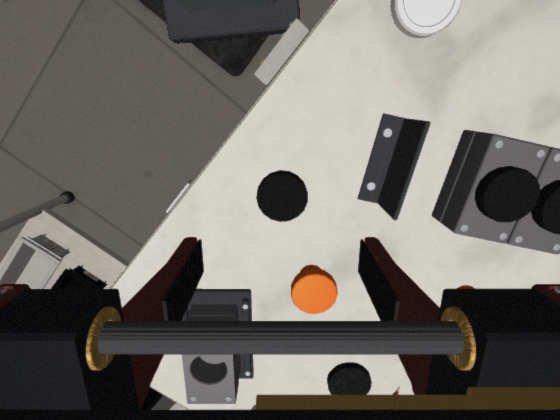

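View pics/w9c.png

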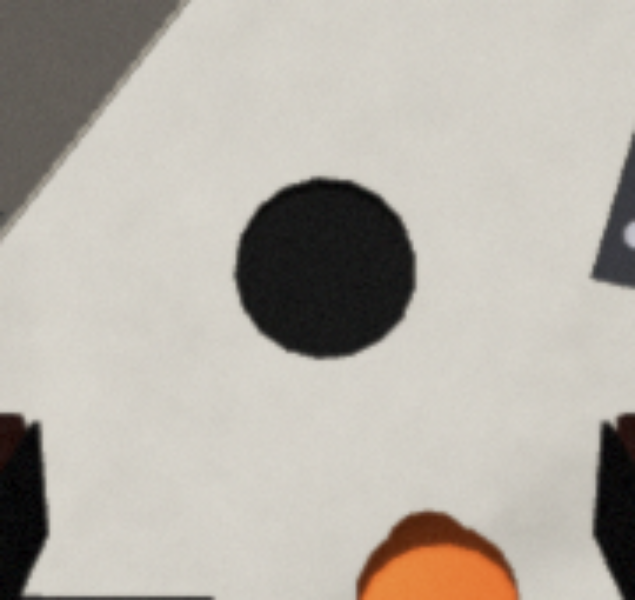

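```bash
python3 - <<'E'
from h import *
s=snap('wrist'); print(s['state']['eef_pos'])
print(onz(s,282,195.7,36)-s['state']['eef_pos'],onz(s,282,195.7,30)-s['state']['eef_pos'], s['state']['eef_rot'][:,0])
t=snap('top','t9.png')
E
```

```text
[435.8782868  103.44972997 142.95244684]
[  -2.56906845    1.39727877 -106.95244684] [  -0.81789523    1.27683165 -112.95244684] [8.55417975e-02 9.96334581e-01 5.15410293e-05]
```

View pics/t9.png

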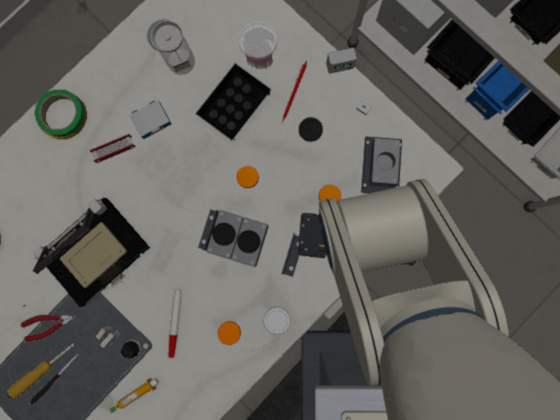

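```bash
python3 -m crank '[{"offset":[-0.0052,0.0044,-0.06],"dr":[0,0,0]},{"offset":[0,0,-0.11],"dr":[0,0,0]},{"offset":[0,0,-0.11],"dr":[0,0,0]},{"offset":[0,0,-0.08],"dr":[0,0,0]},{"offset":[0,0,-0.05],"dr":[0,0,0]},{"offset":[0,0,-0.03],"dr":[0,0,0]},{"offset":[0,0,-0.018],"dr":[0,0,0]},{"offset":[0,0,-0.01],"dr":[0,0,0]}]'; python3 - <<'E'
from h import *
s=snap('wrist','w10.png');s=snap('wrist','w10.png');s=snap('wrist','w10.png'); print(s['state']['eef_pos'])
E
```

```text
clock: 13.35
eef_pos: [433.7, 104.8, 25.7]
eef_rot: [[0.085, 0.996, 0.0], [0.996, -0.085, -0.0], [-0.0, 0.0, -1.0]]
wrist_force: [-1.2, -0.3, 0.7]
width: 87.8
[433.64283804 104.92355366  26.14084766]
```

View pics/w10.png

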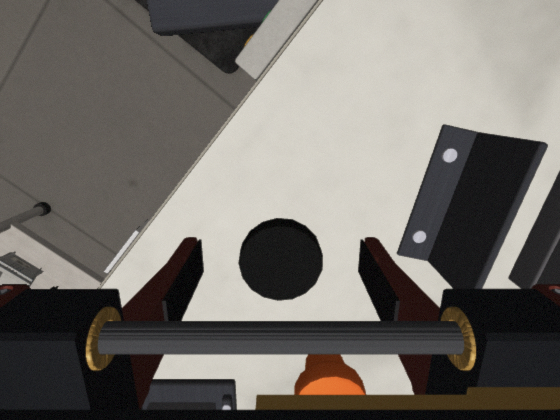

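The stopper head is centred between the fingertips, at (281,259). I'll close on it.

```bash
python3 -m crank '[{"offset":[0,0,0],"dr":[0,0,0]},{"offset":[0,0,0],"dr":[0,0,0]},{"offset":[0,0,0],"dr":[0,0,0]},{"offset":[0,0,0],"dr":[0,0,0]},{"offset":[0,0,0],"dr":[0,0,0]},{"offset":[0,0,0],"dr":[0,0,0]},{"offset":[0,0,0],"dr":[0,0,0]},{"offset":[0,0,0],"dr":[0,0,0]}]' 0 && python3 -m crank '[{"offset":[0,0,0.02],"dr":[0,0,0]},{"offset":[0,0,0.06],"dr":[0,0,0]},{"offset":[0,0,0.1],"dr":[0,0,0]},{"offset":[0,0,0.1],"dr":[0,0,0]},{"offset":[0,0,0.06],"dr":[0,0,0]},{"offset":[0,0,0],"dr":[0,0,0]},{"offset":[0,0,0],"dr":[0,0,0]},{"offset":[0,0,0],"dr":[0,0,0]}]';  python3 - <<'E'
from h import *
s=snap('wrist','w11.png'); print(s['state']['eef_pos'])
snap('side','s11.png')
i=cv2.imread('pics/s11.png')
cv2.imwrite('pics/s11c.png',cv2.resize(i[60:240,240:400],(533,600),interpolation=cv2.INTER_CUBIC))
E
```

```text
clock: 14.17
eef_pos: [433.2, 105.0, 26.0]
eef_rot: [[0.085, 0.996, 0.0], [0.996, -0.085, 0.0], [0.0, 0.0, -1.0]]
wrist_force: [0.1, 0.3, 1.0]
width: 45.2
clock: 14.83
eef_pos: [432.7, 104.9, 110.4]
eef_rot: [[0.085, 0.996, -0.001], [0.996, -0.085, -0.0], [-0.0, -0.001, -1.0]]
wrist_force: [-0.9, -0.0, -0.1]
width: 45.1
[432.6990789  104.86486446 110.42039256]
```

View pics/w11.png

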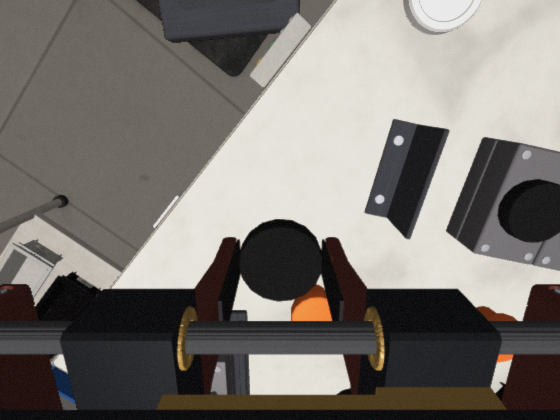

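View pics/s11c.png

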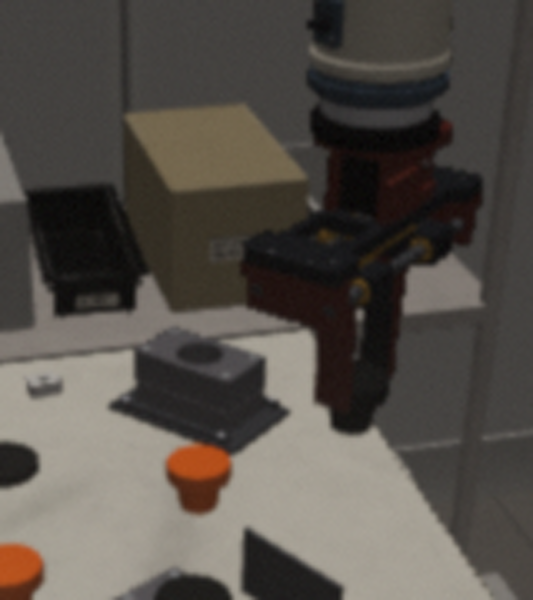

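```bash
python3 - <<'E'
from h import *
i=cv2.imread('pics/w11.png')
g=cv2.cvtColor(i,cv2.COLOR_BGR2GRAY)
print(g[212:228,275].tolist(),g[292:308,262].tolist(),g[292:308,275].tolist(),g[292:308,281].tolist())
s=snap('wrist')
T=np.array(s['T_tool_cam'])
def tp(d):
    th=np.linspace(0,2*np.pi,73); P=np.c_[d[0]+23*np.cos(th),d[1]+23*np.sin(th),np.full(73,-10.)]
    c=(P-T[:3,3])@T[:3,:3]; return np.c_[s['cx']+s['fx']*c[:,0]/-c[:,2],s['cy']-s['fy']*c[:,1]/-c[:,2]]
im=i.copy()
for d,c in(((0,0),(0,0,255)),((0,2),(0,255,0))):
    p=tp(d); print(d,p.min(0),p.max(0)); 
    big=cv2.resize(i[205:315,225:335],(600,600)) if d==(0,0) else big
    for q in (p-[225,205]+.5)*600/110: cv2.circle(big,(int(q[0]),int(q[1])),2,c,-1)
cv2.imwrite('pics/w11c.png',np.clip(big*1.5,0,255).astype('uint8'))
E
```

```text
[230, 228, 228, 227, 228, 225, 215, 92, 16, 13, 14, 12, 11, 11, 12, 17] [23, 30, 28, 29, 50, 119, 213, 228, 226, 227, 226, 227, 226, 225, 227, 225] [31, 27, 31, 29, 27, 30, 27, 32, 87, 210, 224, 224, 222, 223, 225, 225] [28, 31, 29, 27, 28, 25, 28, 29, 68, 172, 217, 222, 222, 221, 222, 221]
(0, 0) [237.17673324 222.02021266] [324.38432453 300.43008717]
(0, 2) [237.32907348 225.70424547] [324.2299429  303.56262976]
```

View pics/w11c.png

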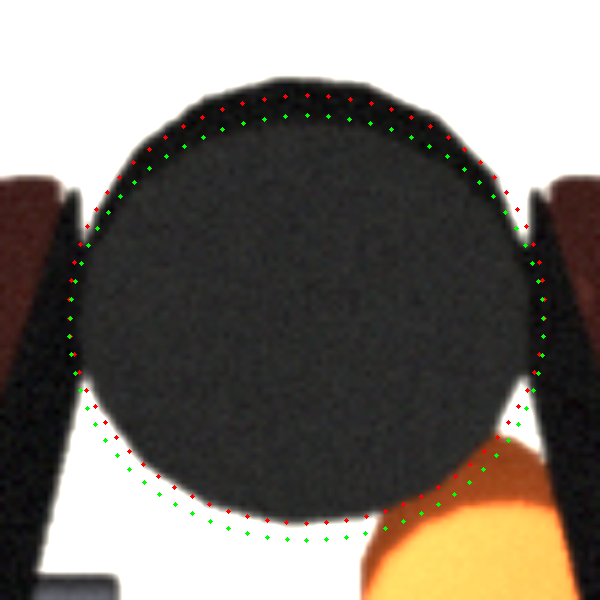

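```bash
python3 -m crank '[{"offset":[0.06,-0.03,0],"dr":[0,0,0]},{"offset":[0.12,-0.064,0],"dr":[0,0,0]},{"offset":[0.12,-0.064,0],"dr":[0,0,0]},{"offset":[0.12,-0.064,0],"dr":[0,0,0]},{"offset":[0.12,-0.064,0],"dr":[0,0,0]},{"offset":[0.08,-0.04,0],"dr":[0,0,0]},{"offset":[0.04,-0.02,-0.03],"dr":[0,0,0]},{"offset":[0.006,-0.004,-0.04],"dr":[0,0,0]}]';  python3 - <<'E'
from h import *
snap('side'); snap('side')
s=snap('wrist','w12.png'); print(s['state']['eef_pos'],s['state']['joint_vel'].round(3))
i=cv2.imread('pics/w12.png')
cv2.imwrite('pics/w12c.png',np.clip(cv2.resize(i[110:310,190:370],(540,600),interpolation=cv2.INTER_CUBIC)*1.4,0,255).astype('uint8'))
snap('side','s12.png'); i=cv2.imread('pics/s12.png')
cv2.imwrite('pics/s12c.png',cv2.resize(i[110:210,250:360],(660,600),interpolation=cv2.INTER_CUBIC))
E
```

```text
clock: 15.65
eef_pos: [601.4, 16.6, 92.5]
eef_rot: [[0.086, 0.996, 0.001], [0.996, -0.086, -0.0], [0.0, 0.001, -1.0]]
wrist_force: [-0.6, -0.5, -0.6]
width: 44.9
[596.86936167  17.60842718  90.29206214] [ 0.015 -0.034  0.016 -0.001  0.027  0.001]
```

View pics/w12c.png

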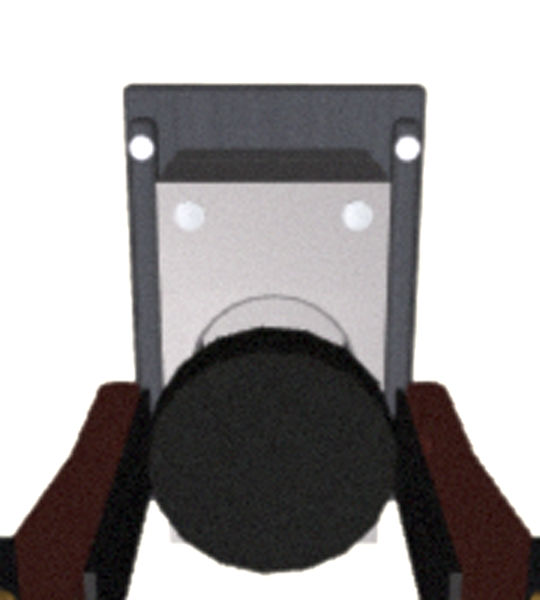

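View pics/s12c.png

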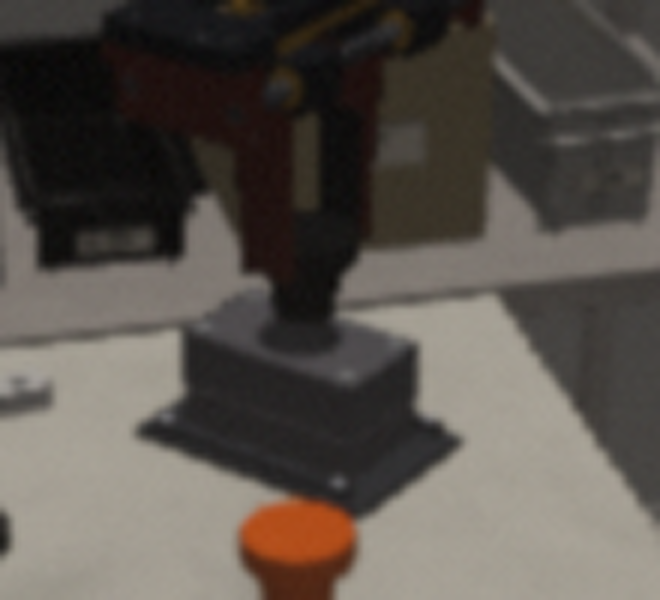

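```bash
python3 - <<'E'
from h import *
s=vision.snapshot; 
w=snap('wrist','w13.png'); print(w['state']['eef_pos'],w['state']['joint_vel'].round(3))
i=cv2.imread('pics/w13.png')
cv2.imwrite('pics/w13c.png',np.clip(cv2.resize(i[160:310,220:340],(480,600),interpolation=cv2.INTER_CUBIC)*1.4,0,255).astype('uint8'))
E
```

```text
[597.24441038  18.14816533  91.9665543 ] [ 0.004 -0.019 -0.009 -0.001  0.002 -0.001]
```

View pics/w13c.png

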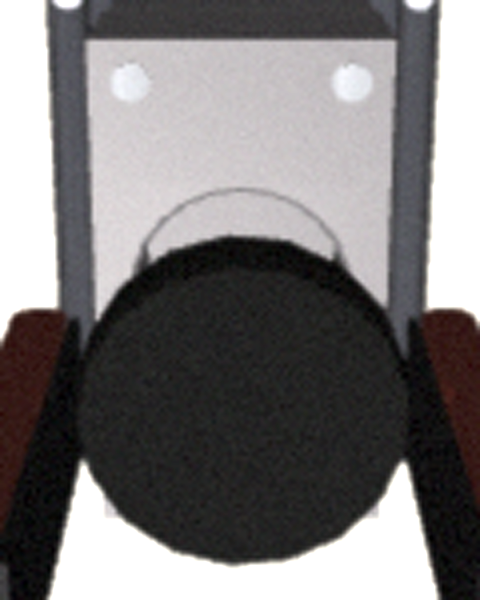

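```bash
python3 - <<'E'
from h import *
s=snap('wrist'); T=np.array(s['T_tool_cam']); print(s['state']['eef_pos'])
def tool(cx,cy,z):
    u,v=220+(cx+.5)/4-.5,160+(cy+.5)/4-.5
    d=T[:3,:3]@np.array([(u-s['cx'])/s['fx'],-(v-s['cy'])/s['fy'],-1.]); p=T[:3,3]; return (p+d*(z-p[2])/d[2]).round(2)
z=s['state']['eef_pos'][2]-52
print('near rim+18',tool(240,188,z)+[0,18,0]); print('near edge+44',tool(84,39,z),tool(397,39,z)); print('far edge-44',tool(106,517,z),tool(378,517,z))
for zz in(-10,-6,-4): print(zz,'disc bot-23',tool(243,563,zz)-[0,23,0],'top+23',tool(243,268,zz)+[0,23,0],'L,R',tool(79,410,zz),tool(407,410,zz))
E
```

```text
[597.82680655  18.2265691   92.66203996]
near rim+18 [-0.73  3.48 40.66]
near edge+44 [-25.75 -39.69  40.66] [ 24.49 -39.69  40.66]
far edge-44 [-25.02  48.14  40.66] [24.19 48.14 40.66]
-10 disc bot-23 [ -0.22  -0.03 -10.  ] top+23 [ -0.21   2.5  -10.  ] L,R [-21.83  -0.4  -10.  ] [ 21.4   -0.41 -10.  ]
-6 disc bot-23 [-0.22  2.72 -6.  ] top+23 [-0.21  4.1  -6.  ] L,R [-22.4    1.73  -6.  ] [21.97  1.73 -6.  ]
-4 disc bot-23 [-0.22  4.09 -4.  ] top+23 [-0.21  4.9  -4.  ] L,R [-22.69   2.79  -4.  ] [22.25  2.79 -4.  ]
```

```bash
python3 - <<'E'
from h import *
s=snap('wrist'); T=np.array(s['T_tool_cam']); print(s['state']['eef_pos'],s['state']['width'])
i=cv2.imread('pics/w13.png')
b=np.clip(cv2.resize(i[215:320,210:350],(800,600),interpolation=cv2.INTER_CUBIC)*1.8,0,255).astype('uint8')
k=800/140
P=np.array([(sx*22.5,y,z) for sx in(-1,1) for y in(-10,10) for z in (0,-19)],float)
c=(P-T[:3,3])@T[:3,:3]; uv=np.c_[s['cx']+s['fx']*c[:,0]/-c[:,2],s['cy']-s['fy']*c[:,1]/-c[:,2]]
for (u,v),p in zip(uv,P):
    cv2.circle(b,(int((u-210+.5)*k),int((v-215+.5)*k)),4,(0,0,255) if p[2]==0 else (0,255,0),-1)
cv2.imwrite('pics/w13d.png',b)
E
```

```text
[598.37524854  18.19301172  93.16809585] 44.71390882598906
```

View pics/w13d.png

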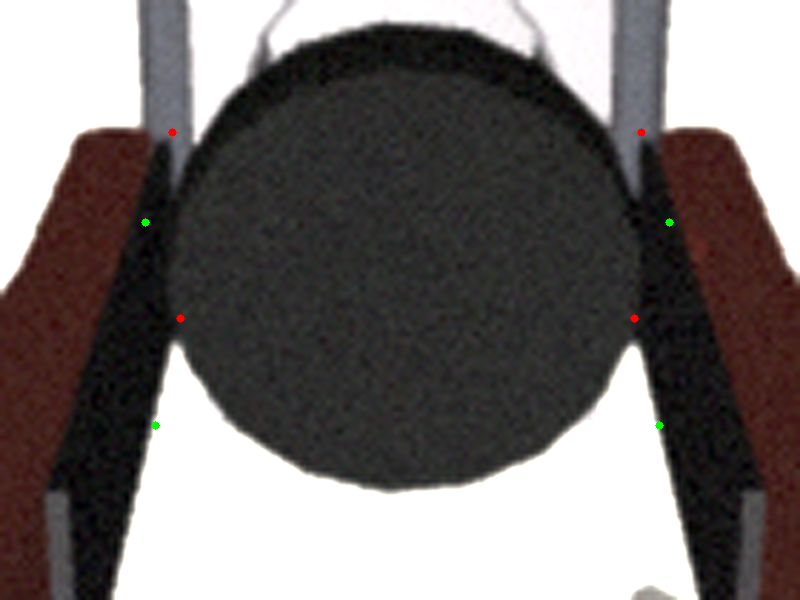

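```bash
python3 -m crank '[{"offset":[0.003,-0.0016,-0.01],"dr":[0,0,0]},{"offset":[0,0,-0.018],"dr":[0,0,0]},{"offset":[0,0,-0.018],"dr":[0,0,0]},{"offset":[0,0,-0.018],"dr":[0,0,0]},{"offset":[0,0,-0.018],"dr":[0,0,0]},{"offset":[0,0,-0.014],"dr":[0,0,0]},{"offset":[0,0,-0.01],"dr":[0,0,0]},{"offset":[0,0,0],"dr":[0,0,0]}]';  python3 - <<'E'
from h import *
snap('side')
s=snap('wrist','w14.png'); print(s['state']['eef_pos'],s['state']['wrist_force'])
i=cv2.imread('pics/w14.png')
a=np.clip(cv2.resize(i[160:310,220:340],(400,500),interpolation=cv2.INTER_CUBIC)*1.4,0,255).astype('uint8')
s=snap('side','s14.png'); print(s['state']['eef_pos'],s['state']['wrist_force']);i=cv2.imread('pics/s14.png')
b=np.clip(cv2.resize(i[130:210,265:329],(400,500),interpolation=cv2.INTER_CUBIC)*1.6,0,255).astype('uint8')
cv2.imwrite('pics/c14.png',np.hstack([a,b]))
E
```

```text
clock: 16.67
eef_pos: [600.0, 17.1, 66.1]
eef_rot: [[0.085, 0.996, -0.001], [0.996, -0.085, -0.0], [-0.0, -0.001, -1.0]]
wrist_force: [-0.3, 0.8, -0.3]
width: 45.1
[600.25084302  17.04614829  66.51432105] [ 0.49589175 -0.33017488 -0.36660715]
[600.42550294  17.06944374  66.78531369] [-0.12783416 -0.05115917 -0.12022508]
```

View pics/c14.png

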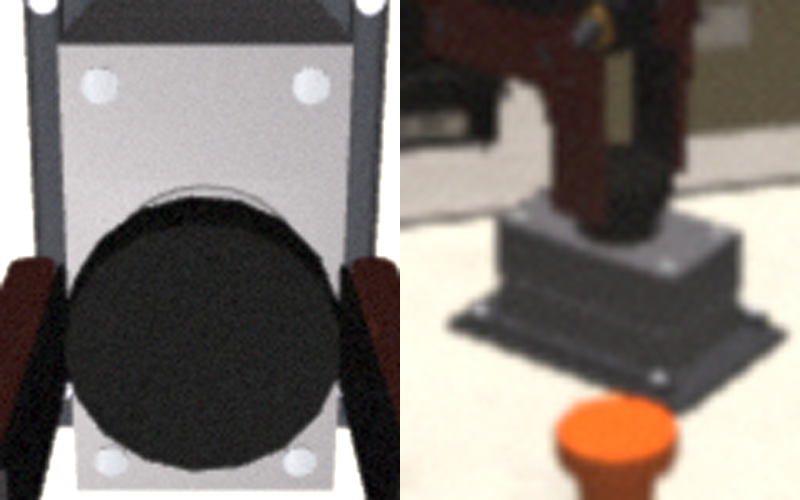

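```bash
python3 - <<'E'
from h import *
s=snap('wrist'); T=np.array(s['T_tool_cam']); print(s['state']['eef_pos'])
def tool(cx,cy,z):
    k=10/3;u,v=220+(cx+.5)/k-.5,160+(cy+.5)/k-.5
    d=T[:3,:3]@np.array([(u-s['cx'])/s['fx'],-(v-s['cy'])/s['fy'],-1.]); p=T[:3,3]; return (p+d*(z-p[2])/d[2]).round(2)
z=14.5
print('near rim+18',tool(207,187,z)+[0,18,0]); print('near edge+44',tool(58,44,z),tool(354,44,z)); print('far edge-44',tool(77,489,z),tool(334,489,z))
for zz in(-10,-6): print(zz,'disc bot-23',tool(200,469,zz)-[0,22.6,0],'top+23',tool(200,225,zz)+[0,22.6,0],'L,R',tool(66,340,zz),tool(340,340,zz))
E
```

```text
[600.5501272   17.05998829  66.96893064]
near rim+18 [ 0.58  0.48 14.5 ]
near edge+44 [-24.51 -43.07  14.5 ] [ 25.27 -43.07  14.5 ]
far edge-44 [-24.38  44.25  14.5 ] [25.11 44.25 14.5 ]
-10 disc bot-23 [ -0.61   0.35 -10.  ] top+23 [ -0.58   2.39 -10.  ] L,R [-21.77  -0.69 -10.  ] [ 21.53  -0.69 -10.  ]
-6 disc bot-23 [-0.63  3.09 -6.  ] top+23 [-0.59  3.99 -6.  ] L,R [-22.35   1.44  -6.  ] [22.1   1.44 -6.  ]
```

```bash
python3 -m crank '[{"offset":[-0.0064,0.002,0],"dr":[0,0,0]},{"offset":[0,0,-0.006],"dr":[0,0,0]},{"offset":[0,0,-0.006],"dr":[0,0,0]},{"offset":[0,0,-0.006],"dr":[0,0,0]},{"offset":[0,0,-0.004],"dr":[0,0,0]},{"offset":[0,0,0],"dr":[0,0,0]},{"offset":[0,0,0],"dr":[0,0,0]},{"offset":[0,0,0],"dr":[0,0,0]}]';  python3 - <<'E'
from h import *
s=snap('wrist','w15.png'); print(s['state']['eef_pos'],s['state']['wrist_force'],s['state']['ft_torque'])
i=cv2.imread('pics/w15.png')
a=np.clip(cv2.resize(i[160:310,220:340],(400,500),interpolation=cv2.INTER_CUBIC)*1.4,0,255).astype('uint8')
s=snap('side','s15.png'); i=cv2.imread('pics/s15.png')
b=np.clip(cv2.resize(i[130:210,265:329],(400,500),interpolation=cv2.INTER_CUBIC)*2,0,255).astype('uint8')
cv2.imwrite('pics/c15.png',np.hstack([a,b]))
E
```

```text
clock: 17.53
eef_pos: [598.9, 17.6, 61.4]
eef_rot: [[0.085, 0.996, -0.0], [0.996, -0.085, 0.0], [0.0, -0.0, -1.0]]
wrist_force: [0.2, -1.0, -0.3]
width: 45.2
[598.86322283  17.58987512  61.39531575] [ 0.16322428 -1.04449825 -0.3177275 ] [ 0.0523411  -0.12680066  0.00913108]
```

View pics/c15.png

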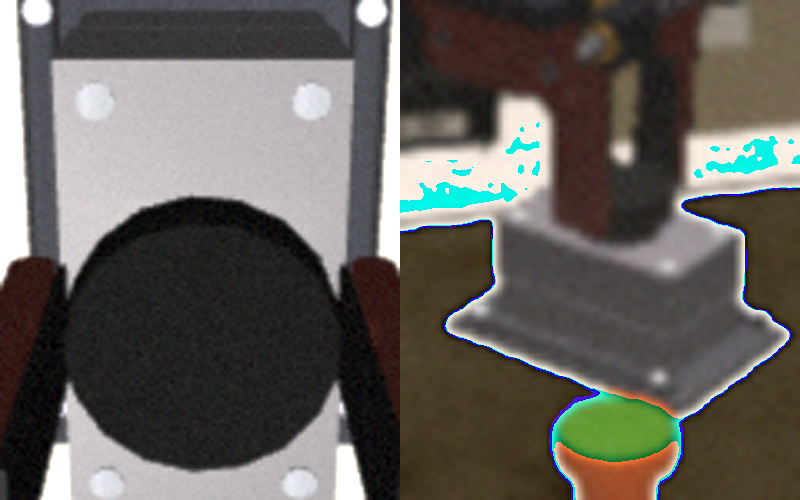

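Still no contact force. I'll lower 1 mm at a time to find the seat.

```bash
python3 -m crank '[{"offset":[0,0,-0.004],"dr":[0,0,0]},{"offset":[0,0,-0.004],"dr":[0,0,0]},{"offset":[0,0,-0.004],"dr":[0,0,0]},{"offset":[0,0,0],"dr":[0,0,0]},{"offset":[0,0,0],"dr":[0,0,0]},{"offset":[0,0,0],"dr":[0,0,0]},{"offset":[0,0,0],"dr":[0,0,0]},{"offset":[0,0,0],"dr":[0,0,0]}]'
```

```text
clock: 18.3
eef_pos: [598.9, 17.6, 58.5]
eef_rot: [[0.085, 0.996, 0.0], [0.996, -0.085, -0.0], [-0.0, 0.0, -1.0]]
wrist_force: [-0.3, 0.2, -0.4]
width: 45.2
```

```bash
python3 -m crank '[{"offset":[0,0,-0.004],"dr":[0,0,0]},{"offset":[0,0,-0.003],"dr":[0,0,0]},{"offset":[0,0,-0.003],"dr":[0,0,0]},{"offset":[0,0,0],"dr":[0,0,0]},{"offset":[0,0,0],"dr":[0,0,0]},{"offset":[0,0,0],"dr":[0,0,0]},{"offset":[0,0,0],"dr":[0,0,0]},{"offset":[0,0,0],"dr":[0,0,0]}]';  python3 - <<'E'
from h import *
s=snap('wrist','w16.png'); print(s['state']['eef_pos'],s['state']['wrist_force'],s['state']['ft_torque'])
i=cv2.imread('pics/w16.png')
a=np.clip(cv2.resize(i[160:310,220:340],(400,500),interpolation=cv2.INTER_CUBIC)*1.4,0,255).astype('uint8')
s=snap('side','s16.png'); i=cv2.imread('pics/s16.png')
b=np.clip(cv2.resize(i[130:210,265:329],(400,500),interpolation=cv2.INTER_CUBIC)*1.4,0,255).astype('uint8')
cv2.imwrite('pics/c16.png',np.hstack([a,b]))
E
```

```text
clock: 18.97
eef_pos: [598.8, 17.6, 56.0]
eef_rot: [[0.085, 0.996, 0.0], [0.996, -0.085, -0.0], [-0.0, 0.0, -1.0]]
wrist_force: [-1.4, 0.3, 1.3]
width: 45.2
[598.84661736  17.56171966  56.00775728] [-1.35772423  0.31171013  1.27978048] [ 0.03990392  0.00142804 -0.00944655]
```

View pics/c16.png

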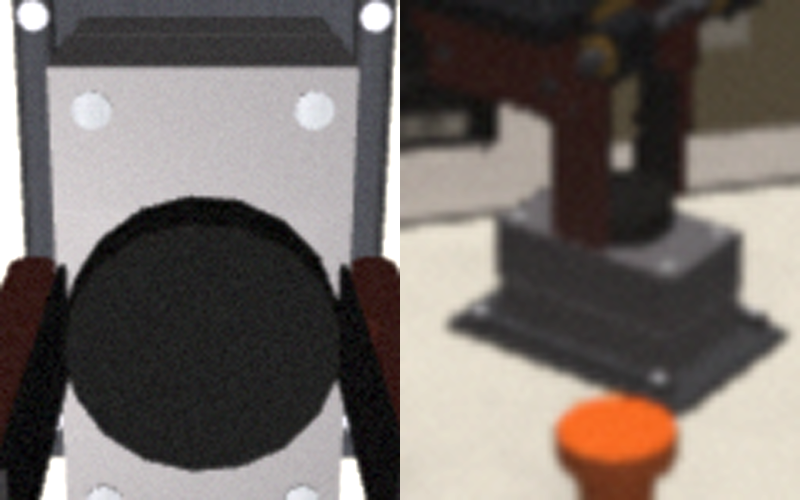

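```bash
python3 -m crank '[{"offset":[0,0,-0.003],"dr":[0,0,0]},{"offset":[0,0,-0.002],"dr":[0,0,0]},{"offset":[0,0,0],"dr":[0,0,0]},{"offset":[0,0,0],"dr":[0,0,0]},{"offset":[0,0,0],"dr":[0,0,0]},{"offset":[0,0,0],"dr":[0,0,0]},{"offset":[0,0,0],"dr":[0,0,0]},{"offset":[0,0,0],"dr":[0,0,0]}]'
```

```text
clock: 19.73
eef_pos: [598.9, 17.6, 55.9]
eef_rot: [[0.085, 0.996, 0.0], [0.996, -0.085, -0.0], [0.0, 0.0, -1.0]]
wrist_force: [-5.0, -0.5, 13.6]
width: 45.3
```

```bash
python3 -m crank '[{"offset":[0,0,0],"dr":[0,0,0]},{"offset":[0,0,0],"dr":[0,0,0]},{"offset":[0,0,0],"dr":[0,0,0]},{"offset":[0,0,0],"dr":[0,0,0]},{"offset":[0,0,0],"dr":[0,0,0]},{"offset":[0,0,0.04],"dr":[0,0,0]},{"offset":[0,0,0.12],"dr":[0,0,0]},{"offset":[0,0,0.15],"dr":[0,0,0]}]' 1 && python3 -m crank '[{"offset":[-0.1,0,0.05],"dr":[0,0,0]},{"offset":[-0.1,0,0],"dr":[0,0,0]},{"offset":[0,0,0],"dr":[0,0,0]},{"offset":[0,0,0],"dr":[0,0,0]},{"offset":[0,0,0],"dr":[0,0,0]},{"offset":[0,0,0],"dr":[0,0,0]},{"offset":[0,0,0],"dr":[0,0,0]},{"offset":[0,0,0],"dr":[0,0,0]}]'; python3 - <<'E'
from h import *
s=snap('wrist','w17.png'); print(s['state']['eef_pos'],s['state']['wrist_force'],s['state']['ft_torque'])
i=cv2.imread('pics/w17.png')
a=np.clip(cv2.resize(i[130:330,200:360],(400,500),interpolation=cv2.INTER_CUBIC)*1.4,0,255).astype('uint8')
s=snap('side','s17.png'); i=cv2.imread('pics/s17.png')
b=np.clip(cv2.resize(i[130:210,265:329],(400,500),interpolation=cv2.INTER_CUBIC)*1.4,0,255).astype('uint8')
cv2.imwrite('pics/c17.png',np.hstack([a,b]))
E
```

```text
clock: 20.4
eef_pos: [596.8, 17.6, 131.0]
eef_rot: [[0.085, 0.996, -0.006], [0.996, -0.085, -0.0], [-0.001, -0.006, -1.0]]
wrist_force: [0.1, -0.4, -0.5]
width: 87.0
clock: 21.07
eef_pos: [549.3, 17.6, 144.3]
eef_rot: [[0.085, 0.996, -0.0], [0.996, -0.085, -0.0], [-0.0, -0.0, -1.0]]
wrist_force: [0.7, -0.2, 0.5]
width: 87.6
[549.3494145   17.55888317 144.28963944] [ 0.67276267 -0.18095909  0.53965419] [ 0.05942647 -0.15673532 -0.0202595 ]
```

View pics/c17.png

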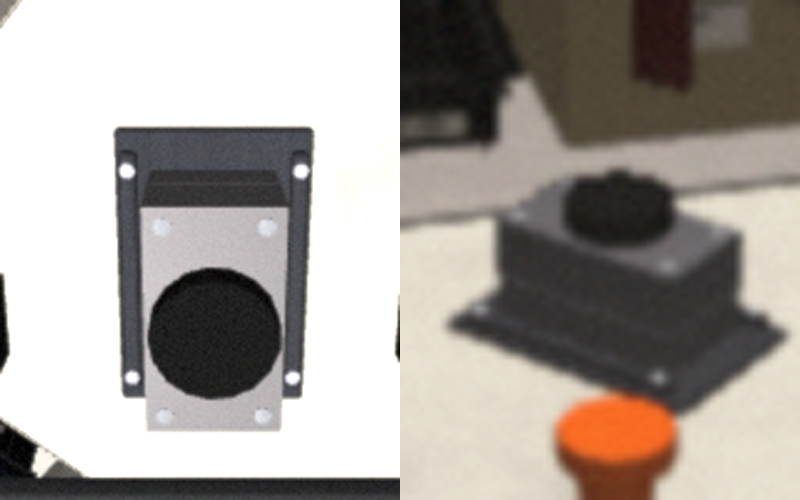

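```bash
python3 -m crank '[{"offset":[-0.08,-0.12,0.05],"dr":[0,0,0]},{"offset":[-0.08,-0.12,0.05],"dr":[0,0,0]},{"offset":[-0.08,-0.12,0.05],"dr":[0,0,0]},{"offset":[-0.04,-0.12,0],"dr":[0,0,0]},{"offset":[0,-0.12,0],"dr":[0,0,0]},{"offset":[0,0,0],"dr":[0,0,0]},{"offset":[0,0,0],"dr":[0,0,0]},{"offset":[0,0,0],"dr":[0,0,0]}]'; python3 - <<'E'
from h import *
t=snap('top','t18.png');s=snap('side','s18.png')
i=cv2.imread('pics/t18.png');j=cv2.imread('pics/s18.png')
cv2.imwrite('pics/c18.png',np.hstack([cv2.resize(i[80:280,190:420],(400,348)),cv2.resize(j[130:310,210:390],(400,348))]))
a=np.clip(cv2.resize(i[125:205,350:414],(400,500),interpolation=cv2.INTER_CUBIC)*1.4,0,255).astype('uint8')
b=np.clip(cv2.resize(i[200:270,194:274],(400,350),interpolation=cv2.INTER_CUBIC)*1.4,0,255).astype('uint8')
cv2.imwrite('pics/c18b.png',np.hstack([a,np.pad(b,((0,150),(0,0),(0,0)))]))
E
```

```text
clock: 21.83
eef_pos: [478.8, -132.1, 182.0]
eef_rot: [[0.085, 0.996, -0.0], [0.996, -0.085, 0.0], [0.0, -0.001, -1.0]]
wrist_force: [0.1, 0.9, -0.6]
width: 88.0
```

View pics/c18.png

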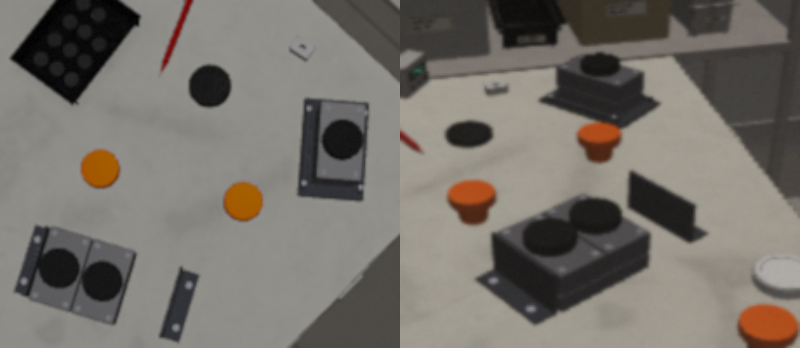

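View pics/c18b.png

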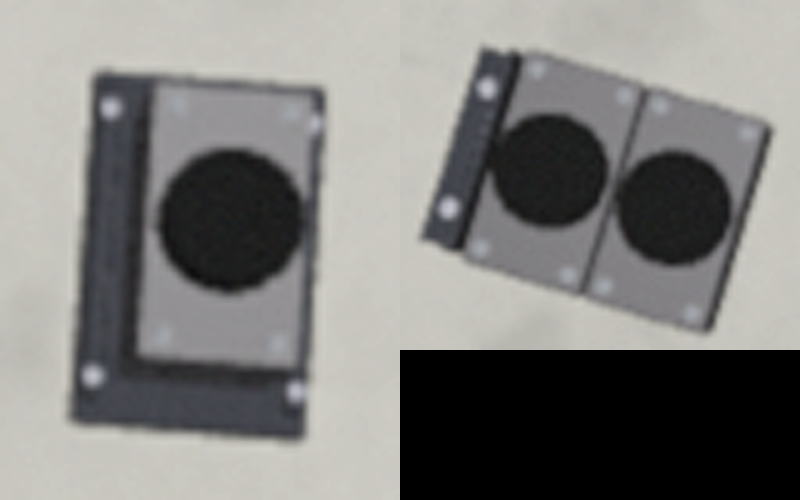

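```bash
python3 - <<'E'
from h import *
t=snap('top');k=6.25
P=lambda x,y:(350+(x+.5)/k-.5,125+(y+.5)/k-.5)
q,res=fit(t,[(44,25,52),(44,-25,52),(-44,-25,52),(-44,25,52)],[P(153,79),P(320,90),P(301,366),P(136,355)],[600,17,-.09]);print('can',q,res.round(2).tolist())
c,rc=fit(t,[(60,39,6),(60,-39,6),(-60,-39,6),(-60,39,6)],[P(96,72),P(325,89),P(304,438),P(71,422)],[600,17,-.09]);print('cradle',c,rc.round(2).tolist())
print('head@66',onz(t,*P(231,221),66))
w=cv2.imread('pics/w17.png'); s=snap('wrist')
# w17 pose
s['state']=dict(eef_pos=np.array([549.35,17.56,144.29]),eef_rot=np.array([[.085,.996,0],[.996,-.085,0],[0,0,-1.]]))
W=lambda x,y:(200+(x+.5)/2.5-.5,130+(y+.5)/2.5-.5)
q,res=fit(s,[(-44,-25,52),(-44,25,52),(44,-25,52),(44,25,52)],[W(140,207),W(290,207),W(147,431),W(281,431)],[600,17,-.09]);print('w can',q,res.round(2).tolist())
for nm,z,(x,y) in(('far edge -23',66,(214,398)),):
    p=onz(s,*W(x,y),z); print(nm,p-23*np.array([.996,-.085,0]))
p=onz(s,*W(214,283),66);print('near top edge+23',p+23*np.array([.996,-.085,0]))
p=onz(s,*W(214,268),52);print('near bottom edge+23',p+23*np.array([.996,-.085,0]))
E
```

```text
can [ 6.02461365e+02  1.53277292e+01 -8.45146301e-02] [[0.6, 0.23], [-0.88, 0.33], [-0.37, -0.18], [0.56, -0.36]]
cradle [ 6.01683303e+02  1.61215533e+01 -8.66074469e-02] [[-0.47, -0.5], [0.4, -0.38], [0.37, 0.67], [-0.32, 0.23]]
head@66 [599.67208901  16.88820655  66.        ]
w can [ 6.01055307e+02  1.74131479e+01 -8.46112344e-02] [[0.26, -0.23], [-0.25, -0.25], [-0.31, 0.3], [0.3, 0.28]]
far edge -23 [598.72305439  17.33318425  66.        ]
near top edge+23 [601.58819228  16.89509318  66.        ]
near bottom edge+23 [602.40063965  17.03112279  52.        ]
```

```bash
python3 - <<'E'
from h import *
print(r.sense()['clock'],r.sense()['wrist_force'].round(2)); print(r.job_done())
E
```

```text
22.0333 [ 0.22 -0.74  0.3 ]
the job is handed in; nothing more can be done
None
```

I handed the job in at 22 s. The open canister stands in the cradle with the stopper home, and the last checks found nothing out of tolerance. The hand-in gives no verdict.

**What I did**
- **Push:** I pushed the open canister endways about 70 mm out of the row, along rack +x, without lifting it.
- **Cradle:** I took it across its 50 mm width and stood it in the cradle.
- **Stopper:** I gripped the black stopper by its head and lowered it into the mouth until it seated with about 14 N. I then let go and backed the arm clear.

**Last checks**
- **Canister in cradle:** it is within about 1 mm of the cradle centre and under 0.01 rad off.
- **Stopper height:** contact came with the fingertips at 56 mm, which puts the underside of the head on the canister's top.
- **Stopper sideways:** the wrist camera puts it about 1 mm off the mouth centre along the canister. The top camera puts it nearly 3 mm off along and 1.5 mm across, but that fit was poorer. A seated plug can be at most about 1.5 mm off.
- **Stoppered canisters, lens cap and block:** all show at the same pixels as at the start, to within half a pixel or so.

**What disagreed**
- The two cameras differ by 1 to 2 mm in absolute position.
- The wrist camera's view of the gripped head suggested a grip about 4 mm shallower than the fingertip height did. The contact height agreed with the fingertip height.

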